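# Hold a sleeve in the test bench and lock the carriage

### The job

Free the clamp knob on the green carriage, then push the carriage along the bed so that its spring plunger pushes the copper sleeve right up against the grey headstock, and go on until the red half of the plunger has just gone into the carriage while the white half still shows. Then turn the knob firmly clockwise again to lock the carriage there, let go, and leave the other things on the table where they are.

Things in the scene. Friction and masses are not known exactly. Their poses are not given: they have to be found in the camera images.
- bench: Test bench fixed to the table: base plate 130 (x) x 440 (y) x 14 mm, origin under its centre; y runs along the bed towards the headstock. Steel ways at x = +-50 mm (top z 36 mm) and a blue V trough between (top z 52 mm) run from y = -205 to 125 mm; nothing higher stands behind the carriage. Headstock: grey block, 110 wide, y = 130 to 200 mm, top z 104 mm, steel load cell on it to 127 mm.
- headstock_face (a point): Point on the headstock's flat face on the line of the sleeve's axis, 55 mm above the table; axes as the bench's. The face looks along the bench's -y. The sleeve is home when its centre is 30 mm from this point (-y side).
- sleeve_center (a point): Centre of the loose, thin-walled copper sleeve, 40 mm diameter, 60 mm long, about 0.1 kg, lying in the V trough along the bench's y between plunger and headstock; its y axis is its length (it may roll about it). It slides along the trough when pushed.
- carriage (a joint): Position of the green carriage along the bench's y, m, 0 to 0.19, growing towards the headstock. Carriage: 124 (x) x 70 (y) mm, body z = 55 to 95 mm, centred at bench y = -0.135 + this value. Clamp free: slides with about 9 N friction and stays where it is left, also against the plunger's spring. Clamp locked: does not move under 35 N.
- push_face (a point): Centre of the carriage's flat rear face (black rubber pad, 90 mm wide, 30 mm high), 75 mm above the table, facing the bench's -y: push here towards +y. It lies 35 mm behind the knob's axis. Pushing takes 9 to 17 N.
- plunger (a joint): How far the plunger is pressed in, m: 0 = fully out, 0.020 = fully in. 17 mm diameter, stands 20 mm out of the carriage's front (+y) face, 63 mm above the table; inner 10 mm red, outer 10 mm white, so 0.010 = red just gone in. Its spring needs 4 N to start, 7 N fully in, more than it takes to slide the sleeve; it springs out again when the carriage goes back.
- knob (a joint): Angle of the clamp knob, rad: 0 = free (end stop; the knob's white line points towards the headstock, at the white dot), growing CLOCKWISE seen from above to the end stop at 1.6; the red dot marks 1.48. The clamp bites from 0.67: free below 0.35, locked above 1.1. Stays where it is left; turning takes 0.14 N m, growing to about 0.25 N m as it locks (a grip of about 40 N).
- knob_grip (a point): Centre of the knob's black grip bar, on the vertical turning axis at the carriage's middle, 125 mm above the table. Bar 54 mm long (local y; along the bench's y when free), 14 mm thick (local x), 28 mm high (z 111 to 139 mm), on a 16 mm neck on the carriage's top (z 95 mm). Pinch it across its thickness from above. This frame turns with the knob.
- spare_center (a point): Centre of a second copper sleeve (loose, upright) of the same size, standing on the table beside the bench: leave alone.
- weight_center (a point): Centre of a brass weight, 44 mm diameter, 58 mm high, on the table beside the bench: leave alone.
- screwdriver: Screwdriver lying on the table on the robot's side of the bench; origin under its middle: leave alone.
- tray: Blue plastic tray 160 x 120 x 35 mm to the left, origin at the centre of its underside: leave alone.
- jar: Amber glass jar, 64 mm diameter, 85 mm high, to the right of the bench; origin at the centre of its underside: leave alone.
- mug: Blue mug, 76 mm diameter, 85 mm high, to the left; origin at the centre of its underside: leave alone.
- caliper: Steel and black caliper, 200 mm long, lying flat to the right; origin at the middle of its beam's underside: leave alone.
There are look-alikes about, which are no part of the job. Leave any blue, purple or turquoise look-alike of the part that bears sleeve_center alone.

How it is judged:
By the outcome, as a careful person would: the job done as asked, in the order asked, and still so for the second after the job is handed in, with the robot touching nothing.
It also fails if it takes over 70 s, if anything falls off the work surface, if the arm or the gripper's body presses on something with over 40 N, if the wrist force passes 120 N, or if a joint passes its speed limit or range.

### The arm

A 7-joint arm with a two-finger parallel gripper is mounted at the origin on the work surface. World frame = base frame: x ahead of the robot, y to its left, z up, the work surface at z = 0. Lengths are in m, angles in rad, forces in N, time in s.
With the tool pointing down it reaches from about 0.4 to 0.85 m from the base axis. Payload 10.4 kg.
Tool frame: the origin (TCP) lies midway between the tips of the shut fingers; the grasp point (between the pads) lies 19 mm behind it; x points along the fingers, y is the direction in which the jaws open and shut, and the axes are right-handed (so a half turn about x gives the same grasp; the last joint's range is limited). The gripper opens to 87 mm and grips with 3 to 60 N. Pads are 19 mm wide; open, the fingers measure 117 mm over their backs; the gripper's body (75 mm by 190 mm) begins 51 mm behind the grasp point.
Start: joints at [-1.212, 0.332, -0.065, 1.46, 0.022, 1.35, -0.088], TCP at [0.233, 0.58, 0.223] pointing down, gripper open.
Joint ranges: [-2.6, 2.6], [-0.5, 2.12], [-1.47, 1.34], [0.16, 2.42], [-1.27, 4.41], [0.06, 2.06], [-2.6, 2.6]. Speed limits (rad/s): [2.22, 2.22, 2.79, 2.79, 3.14, 3.14, 3.14].

### API

Orientations are given as a unit quaternion [x, y, z, w].
In Python, from bench import r gives the robot as it stands.
- The arm moves only by the shell command python3 -m jog 'ROWS' [OPENING] [FORCE]. ROWS is JSON, a list of rows, each an object with "slide": the shift along the tool's x, y, z in cm, a list of three; "roll": the turn about the tool's x in degrees. A call has 1 to 5 rows; each row is the pose to reach, as a shift and turn from the pose measured when the call began, along the tool's axes at that moment; what a row does not reach only later rows make up. A row lasts 1/12 s, in which the tool goes at most 41.7 mm and 7.16 degrees, less where a joint would pass 70% of its speed; a pose out of reach is approached as far as the arm can. A call with a gripper value outside its range is refused whole. OPENING is the closure, from 0 (fully open) to 1 (shut), set as the call begins (- or left out, the last holds). The fingers move at their own pace and stop on an object; FORCE is the grip in N (left out, the last holds). Time passes only in rows, so rows that repeat a pose let the fingers close. It gives the time, the measured TCP pose, the force and the opening at its end, in the units of the state.
- r.read_state(): the state, without advancing time (a new reading comes with each control period).
- r.camera(name): name is "side" or "top" or "wrist"; returns the picture (480x640x3 uint8, red, green, blue); there is no depth.
- r.camera_info(name): a dict with "intrinsics" (3x3 intrinsics, pixels), "R" (3x3) and "t" (3): a world point X has camera coordinates R X + t; the wrist camera has in their place "hand_eye" (4x4, takes a point from camera to tool coordinates, whose origin is the TCP and whose axes are the tool frame's). Camera axes: x right, y down, z forward; pixel columns grow to the right and rows downward; lengths in m; the calibration is good to about 2 mm. A picture is of the moment at which its call begins: read the wrist's pose just before it. camera_info takes no time and is no camera call.
- r.close_job(): hands the job in, once; it reports no verdict.
The state is a dict: "time": time; "joint_positions": joint angles; "joint_vel": joint speeds; "joint_torque": joint torques, N m; "ee_pos": TCP position; "eef_rot": TCP orientation; "ft_force": force on the tool from outside, world axes, zero at the start; "torque": the same for the moment, N m; "width": finger opening in m.
Only numpy, scipy, OpenCV 4.12 (cv2) and the standard library are available. Lean on these libraries where they do the work, as an engineer would, in place of code of your own. Each camera call takes 0.05 s, during which the arm holds its last target.

## Working session

There is one attempt and no reset: what is moved stays moved. The work goes in short steps, Python scripts to look and compute and a shell command to move; the robot and the scene stay as the last step left them, time stands still between calls to the robot, and variables do not carry over. Pictures are saved under pics/ and viewed, and the job is handed in when it is done.

```bash
ls; mkdir -p pics
python3 - <<'E'
from bench import r
import cv2,json
s=r.read_state()
print({k:s[k] for k in ("time","ee_pos","eef_rot","width","ft_force")})
for n in("side","top","wrist"):
    im=r.camera(n); cv2.imwrite(f"pics/{n}0.png",im[:,:,::-1]); print(n,r.camera_info(n))
E
```

```text
pics
{'time': 0.0, 'ee_pos': array([0.23270767, 0.57964061, 0.22172275]), 'eef_rot': array([ 0.13363628,  0.69434303, -0.13464328,  0.69419038]), 'width': 0.08704250851128556, 'ft_force': array([ 0.01625535,  0.03469015, -0.166429  ])}
side {'intrinsics': array([[558.48328649,   0.        , 319.20081555],
       [  0.        , 558.48328649, 234.93651897],
       [  0.        ,   0.        ,   1.        ]]), 'R': array([[ 0.97645378, -0.21569399, -0.00375677],
       [-0.15662487, -0.69685572, -0.69990053],
       [ 0.14834641,  0.68400893, -0.71423045]]), 't': array([-0.51711532,  0.14280054,  1.3070232 ])}
top {'intrinsics': array([[588.97119285,   0.        , 307.70453498],
       [  0.        , 588.97119285, 231.24339351],
       [  0.        ,   0.        ,   1.        ]]), 'R': array([[-0.09205442, -0.99573947, -0.0053756 ],
       [-0.96613506,  0.09062185, -0.24160035],
       [ 0.24105815, -0.01704682, -0.97036095]]), 't': array([0.01021085, 0.54365228, 1.29413833])}
wrist {'intrinsics': array([[388.48176185,   0.        , 322.87736023],
       [  0.        , 388.48176185, 241.92159379],
       [  0.        ,   0.        ,   1.        ]]), 'hand_eye': array([[ 5.97550701e-04, -2.51789084e-01,  9.67781949e-01,
        -1.62643719e-01],
       [ 9.99999656e-01, -4.06714984e-04, -7.23258881e-04,
         1.08393566e-03],
       [ 5.75720111e-04,  9.67782048e-01,  2.51788754e-01,
        -6.75484884e-02],
       [ 0.00000000e+00,  0.00000000e+00,  0.00000000e+00,
         1.00000000e+00]])}
```

View pics/side0.png

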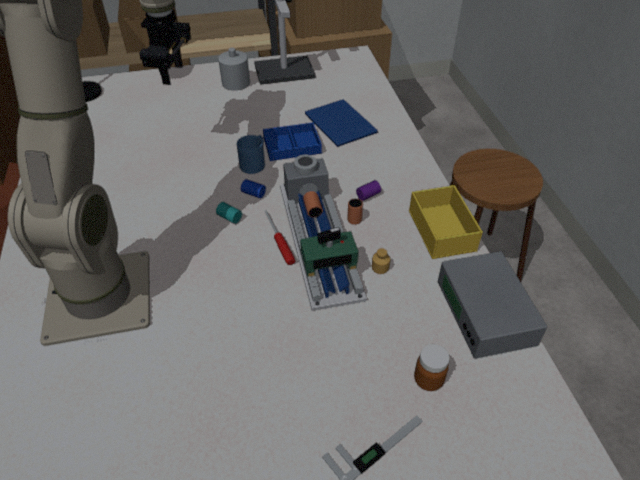

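View pics/top0.png

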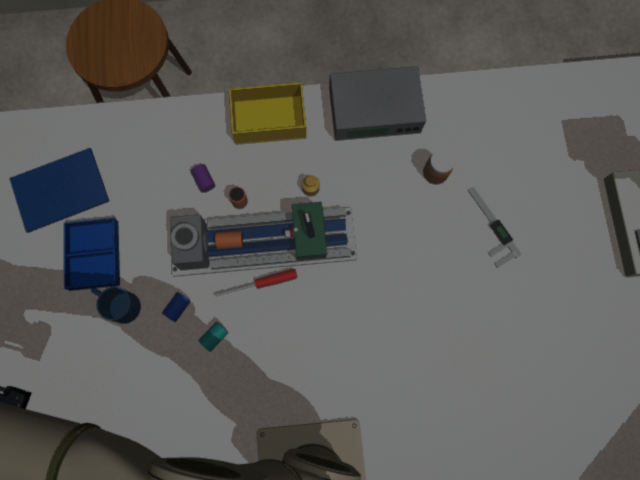

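The copper sleeve lying in the trough, top (229,240), fits sleeve_center. The upright copper one at (238,197) is the spare. The purple (203,178), blue (176,306) and turquoise (213,336) ones are look-alikes. I'll enlarge to confirm.

Run:
```python
import cv2
a=cv2.imread("pics/top0.png")[160:310,160:370]; cv2.imwrite("pics/topc.png",cv2.resize(a,None,fx=3.8,fy=3.8,interpolation=cv2.INTER_CUBIC))
a=cv2.imread("pics/side0.png")[145:315,260:400]; cv2.imwrite("pics/sidec.png",cv2.resize(a,None,fx=3.5,fy=3.5,interpolation=cv2.INTER_CUBIC))
```

```text
(no output)
```

View pics/topc.png

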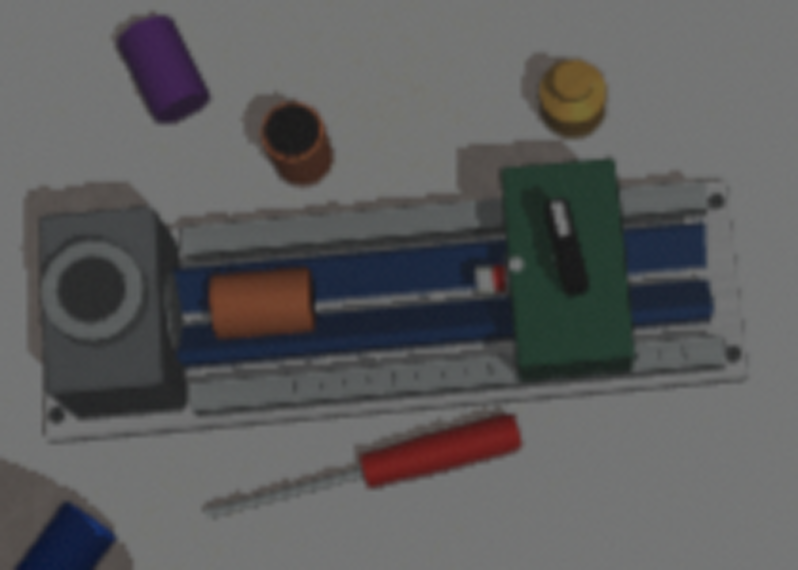

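View pics/sidec.png

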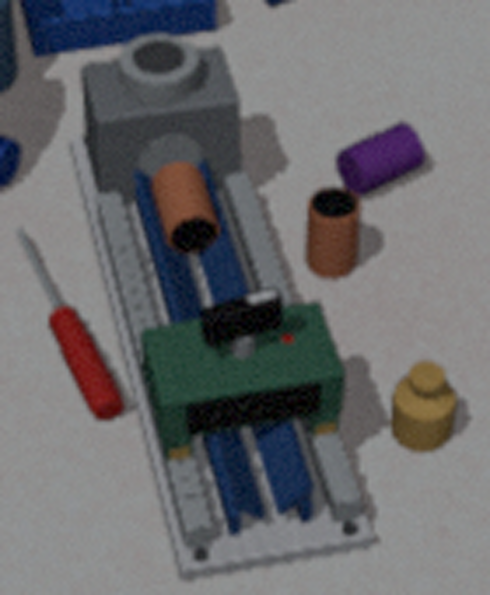

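```bash
cat > h.py <<'E'
import numpy as np, cv2
from bench import r
from scipy.spatial.transform import Rotation as Ro
def cam(n,s=None):
    i=r.camera_info(n);K=i["intrinsics"]
    if n=="wrist":
        H=i["hand_eye"];T=np.eye(4);T[:3,:3]=Ro.from_quat(s["eef_rot"]).as_matrix();T[:3,3]=s["ee_pos"]
        W=np.linalg.inv(T@H);return K,W[:3,:3],W[:3,3]
    return K,i["R"],i["t"]
def ray(c,uv,z):
    K,R,t=c;d=R.T@np.linalg.solve(K,[uv[0],uv[1],1]);o=-R.T@t
    return o+d*(z-o[2])/d[2]
def proj(c,X):
    K,R,t=c;p=K@(R@np.asarray(X)+t);return p[:2]/p[2]
E
python3 - <<'E'
from h import *
c=cam("top");cs=cam("side")
f=lambda x,y:(160+x/3.8,160+y/3.8)
g=lambda x,y:(260+x/3.5,145+y/3.5)
for n,p,z in [("TR",(733,180),.014),("BR",(747,380),.014),("BL",(45,440),.014),("cTL",(502,168),.095),("cTR",(613,160),.095),("cBR",(632,361),.095),("cBL",(517,368),.095),("knobw",(556,201),.139),("knobb",(576,290),.139),("dot",(516,264),.095),("hsTL",(40,215),.104),("hsTR",(153,208),.104)]:
    print(n,ray(c,f(*p),z).round(4))
for n,p,z in [("TR",(377,540),.014),("BR",(183,577),.014),("cBL",(145,347+20),.095),("cBRback",(343,377),.095),("reddot",(288,338),.095),("knobL",(203,317),.139),("knobR",(280,295),.139)]:
    print("side",n,ray(cs,g(*p),z).round(4))
E
```

```text
TR [ 0.6045 -0.1558  0.014 ]
BR [ 0.4745 -0.1502  0.014 ]
BL [0.4774 0.2882 0.014 ]
cTL [ 0.602  -0.0101  0.095 ]
cTR [ 0.6008 -0.0771  0.095 ]
cBR [ 0.4768 -0.0762  0.095 ]
cBL [ 0.4789 -0.0084  0.095 ]
knobw [ 0.566  -0.0398  0.139 ]
knobb [ 0.5122 -0.0463  0.139 ]
dot [ 0.5419 -0.0133  0.095 ]
hsTL [0.596  0.2662 0.104 ]
hsTR [0.594 0.199 0.104]
side TR [ 0.6087 -0.1575  0.014 ]
side BR [ 0.4785 -0.1591  0.014 ]
side cBL [ 0.4779 -0.0469  0.095 ]
side cBRback [ 0.6019 -0.0838  0.095 ]
side reddot [ 0.5755 -0.0419  0.095 ]
side knobL [ 0.5157 -0.0526  0.139 ]
side knobR [ 0.5685 -0.0441  0.139 ]
```

```bash
cat >> h.py <<'E'
def go(target,jaw_deg=None):
    s=r.read_state();M=Ro.from_quat(s["eef_rot"]).as_matrix()
    print("t",round(s["time"],2),"pos",s["ee_pos"].round(4),"w",round(s["width"],4),"F",s["ft_force"].round(1),"q7",s["joint_positions"].round(2))
    j=np.degrees(np.arctan2(M[1,1],M[0,1]));print("toolx",M[:,0].round(3),"jaw dir deg (world ccw)",j.round(2))
    print("slide cm",(M.T@(np.array(target)-s["ee_pos"])*100).round(2))
    if jaw_deg is not None: print("roll deg",[round(-(((jaw_deg+k)-j+180)%360-180),1) for k in(0,180)])
E
python3 - <<'E'
from h import *
go([0.540,-0.043,0.25],97)
E
```

```text
t 0.15 pos [0.2328 0.5797 0.2219] w 0.0872 F [ 0.1 -0.7  0.2] q7 [-1.21  0.33 -0.06  1.46  0.02  1.35 -0.09]
toolx [-0.    -0.001 -1.   ] jaw dir deg (world ccw) 68.12
slide cm [ -2.76 -46.34  51.72]
roll deg [np.float64(-28.9), np.float64(151.1)]
```

```bash
python3 -m jog '[{"slide":[-0.2,-2.5,2.8],"roll":0},{"slide":[-0.4,-5.1,5.7],"roll":0},{"slide":[-0.6,-7.7,8.6],"roll":0},{"slide":[-0.8,-10.3,11.5],"roll":0},{"slide":[-1,-13,14.5],"roll":0}]' 0 40
python3 -c "
from h import *
go([0.540,-0.043,0.25],-83)"
```

```text
time: 0.57
ee_pos: [0.3192, 0.4034, 0.2319]
eef_rot: [0.134, 0.694, -0.134, 0.694]
ft_force: [1.0, 0.1, 1.1]
width: 0.087
t 0.57 pos [0.3192 0.4034 0.2319] w 0.087 F [1.  0.1 1.1] q7 [-1.01  0.08  0.02  1.74 -0.    1.32  0.2 ]
toolx [-0.001 -0.001 -1.   ] jaw dir deg (world ccw) 68.15
slide cm [ -1.77 -33.21  37.11]
roll deg [np.float64(151.1), np.float64(-28.9)]
```

```bash
python3 -m jog '[{"slide":[-0.3,-2.7,3],"roll":7},{"slide":[-0.6,-5.4,6],"roll":14},{"slide":[-1,-8,9],"roll":21},{"slide":[-1.2,-10.7,12],"roll":28},{"slide":[-1.4,-13.4,15],"roll":35}]' 0 40
python3 -c "
from h import *
go([0.540,-0.043,0.25],-83)"
```

```text
time: 0.98
ee_pos: [0.4089, 0.2212, 0.2463]
eef_rot: [0.338, 0.621, -0.339, 0.621]
ft_force: [1.6, 0.5, -0.1]
width: 0.0871
t 0.98 pos [0.4089 0.2212 0.2463] w 0.0871 F [ 1.6  0.5 -0.1] q7 [-0.82 -0.05  0.21  1.84  0.01  1.35 -0.03]
toolx [-0.001 -0.001 -1.   ] jaw dir deg (world ccw) 32.81
slide cm [-0.36 -3.3  29.31]
roll deg [np.float64(115.8), np.float64(-64.2)]
```

```bash
python3 -m jog '[{"slide":[0,-0.5,4],"roll":7},{"slide":[0,-1,8],"roll":14},{"slide":[0,-1.5,12],"roll":21},{"slide":[0,-2,16],"roll":28},{"slide":[0,-2.3,20],"roll":35}]' 0 40
python3 -c "
from h import *
go([0.540,-0.043,0.25],-83)"
```

```text
time: 1.4
ee_pos: [0.4982, 0.0385, 0.2465]
eef_rot: [-0.511, -0.489, 0.511, -0.489]
ft_force: [0.6, 0.5, -1.5]
width: 0.0869
t 1.4 pos [0.4982 0.0385 0.2465] w 0.0869 F [ 0.6  0.5 -1.5] q7 [-0.6   0.03  0.44  1.77 -0.01  1.35 -0.2 ]
toolx [-0. -0. -1.] jaw dir deg (world ccw) -2.55
slide cm [-0.35  4.54  7.96]
roll deg [np.float64(80.5), np.float64(-99.5)]
```

```bash
python3 -m jog '[{"slide":[-0.1,1.2,3],"roll":7},{"slide":[-0.2,2.4,5],"roll":14},{"slide":[-0.3,4,7],"roll":21},{"slide":[-0.3,4.5,8],"roll":28},{"slide":[-0.3,4.5,8],"roll":35}]' 0 40
python3 -m jog '[{"slide":[0,0,0],"roll":7},{"slide":[0,0,0],"roll":14},{"slide":[0,0,0],"roll":21},{"slide":[0,0,0],"roll":28},{"slide":[0,0,0],"roll":35}]' 0 40
python3 -m jog '[{"slide":[0,0,0],"roll":5},{"slide":[0,0,0],"roll":10},{"slide":[0,0,0],"roll":10}]' 0 40
python3 -c "
from h import *
go([0.540,-0.043,0.25],-83)
s=r.read_state();im=r.camera('wrist');cv2.imwrite('pics/w1.png',im[:,:,::-1])
c=cam('wrist',s);print(proj(c,[.54,-.043,.139]))
im=r.camera('top');cv2.imwrite('pics/t1.png',im[:,:,::-1])
"
```

```text
time: 1.82
ee_pos: [0.5401, -0.0467, 0.2493]
eef_rot: [-0.636, -0.309, 0.636, -0.31]
ft_force: [-0.6, 0.0, 0.7]
width: 0.0871
time: 2.23
ee_pos: [0.5399, -0.0468, 0.2491]
eef_rot: [-0.699, -0.101, 0.7, -0.102]
ft_force: [-0.0, -0.0, -0.3]
width: 0.0869
time: 2.48
ee_pos: [0.5397, -0.0467, 0.2488]
eef_rot: [-0.706, -0.038, 0.707, -0.039]
ft_force: [-0.5, -0.2, -0.2]
width: 0.0866
t 2.48 pos [ 0.5397 -0.0467  0.2488] w 0.0866 F [-0.5 -0.2 -0.2] q7 [-0.56  0.14  0.63  1.67 -0.08  1.36 -1.38]
toolx [-0.001 -0.002 -1.   ] jaw dir deg (world ccw) -83.73
slide cm [-0.12 -0.37 -0.07]
roll deg [np.float64(-0.7), np.float64(179.3)]
[318.05700863 239.43129461]
```

View pics/w1.png

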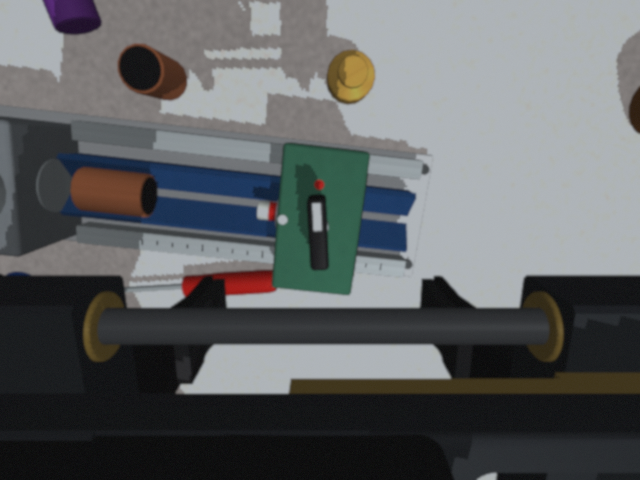

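```bash
python3 -c "
from h import *
s=r.read_state();c=cam('wrist',s)
for p in [(308,196),(326,195),(311,268),(328,268),(317,232)]: print(p,ray(c,p,.139).round(4))
print('dotw',ray(c,(282,219),.095),'dotr',ray(c,(319,185),.095))
print('carr',[ray(c,p,.095).round(4) for p in [(285,144),(369,152),(351,294),(274,286)]])
im=cv2.imread('pics/w1.png')[130:310,230:420];cv2.imwrite('pics/w1c.png',cv2.resize(im,None,fx=3.2,fy=3.2,interpolation=2))
"
```

```text
(308, 196) [ 0.5706 -0.0324  0.139 ]
(326, 195) [ 0.5727 -0.0448  0.139 ]
(311, 268) [ 0.5178 -0.0402  0.139 ]
(328, 268) [ 0.5193 -0.0527  0.139 ]
(317, 232) [ 0.5455 -0.0416  0.139 ]
dotw [ 0.54278928 -0.01211956  0.095     ] dotr [ 0.57421642 -0.0394037   0.095     ]
carr [array([ 0.6031, -0.0091,  0.095 ]), array([ 0.6047, -0.0759,  0.095 ]), array([ 0.4834, -0.0779,  0.095 ]), array([ 0.483 , -0.0105,  0.095 ])]
```

View pics/w1c.png

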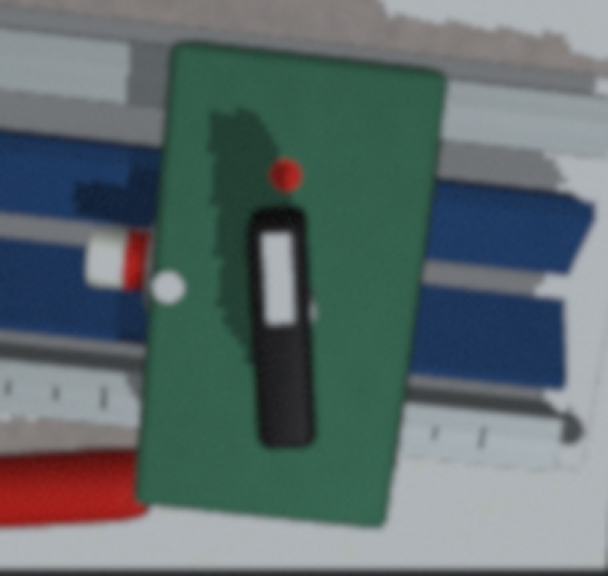

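```bash
python3 -c "
from h import *
go([0.543,-0.043,0.108],-81.7)"
```

```text
t 2.58 pos [ 0.5398 -0.0467  0.2489] w 0.0867 F [ 0.7 -0.5  0.4] q7 [-0.56  0.14  0.63  1.67 -0.08  1.36 -1.38]
toolx [-0.001 -0.002 -1.   ] jaw dir deg (world ccw) -83.31
slide cm [14.09 -0.35 -0.38]
roll deg [np.float64(-1.6), np.float64(178.4)]
```

```bash
python3 -m jog '[{"slide":[3,-0.35,-0.4],"roll":-1.6},{"slide":[6,-0.35,-0.4],"roll":-1.6},{"slide":[9,-0.35,-0.4],"roll":-1.6},{"slide":[12,-0.35,-0.4],"roll":-1.6},{"slide":[14,-0.35,-0.4],"roll":-1.6}]' 0 45
python3 -m jog '[{"slide":[0,0,0],"roll":0},{"slide":[0,0,0],"roll":0}]' 0 45
python3 -c "
from h import *
go([0.543,-0.043,0.108],-81.7)
im=r.camera('wrist');cv2.imwrite('pics/w2.png',im[:,:,::-1])"
```

```text
time: 3.0
ee_pos: [0.5419, -0.0429, 0.1062]
eef_rot: [-0.704, -0.052, 0.706, -0.053]
ft_force: [-0.6, 0.0, -0.3]
width: 0.0873
time: 3.17
ee_pos: [0.5411, -0.043, 0.1055]
eef_rot: [-0.703, -0.052, 0.707, -0.054]
ft_force: [-0.8, 0.2, 0.0]
width: 0.0871
t 3.17 pos [ 0.5411 -0.043   0.1055] w 0.0871 F [-0.8  0.2  0. ] q7 [-0.52  0.28  0.6   1.84 -0.18  1.08 -1.28]
toolx [-0.006 -0.003 -1.   ] jaw dir deg (world ccw) -81.39
slide cm [-0.25  0.03 -0.19]
roll deg [np.float64(0.3), np.float64(-179.7)]
```

View pics/w2.png

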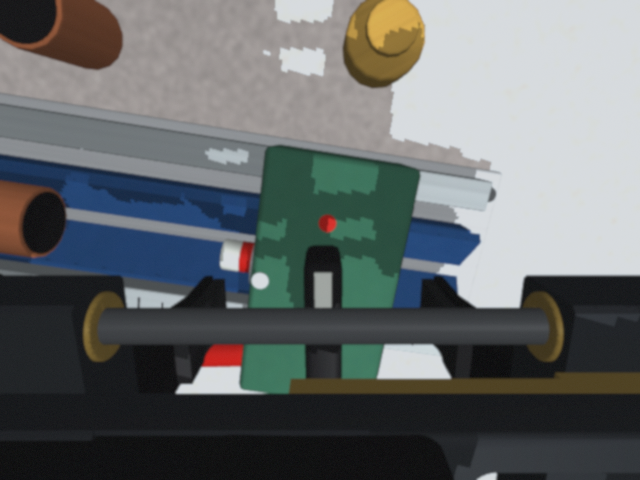

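The bar (columns 305–341, centre 323) sits midway between the fingers and is aligned with them, so I'll grip it.

```bash
python3 -m jog '[{"slide":[-0.2,0,-0.15],"roll":0},{"slide":[-0.2,0,-0.15],"roll":0},{"slide":[-0.2,0,-0.15],"roll":0},{"slide":[-0.2,0,-0.15],"roll":0},{"slide":[-0.2,0,-0.15],"roll":0}]' 1 45
python3 -m jog '[{"slide":[0,0,0],"roll":0},{"slide":[0,0,0],"roll":0}]' 1 45
python3 -c "
from h import *
go([0.543,-0.043,0.108],-81.7)"
```

```text
time: 3.63
ee_pos: [0.5439, -0.0428, 0.1093]
eef_rot: [-0.704, -0.052, 0.706, -0.054]
ft_force: [0.9, -1.0, -0.1]
width: 0.0611
time: 3.8
ee_pos: [0.544, -0.0427, 0.1095]
eef_rot: [-0.704, -0.052, 0.706, -0.054]
ft_force: [0.0, 0.1, -0.1]
width: 0.0483
t 3.8 pos [ 0.544  -0.0427  0.1095] w 0.0483 F [ 0.   0.1 -0.1] q7 [-0.52  0.28  0.6   1.84 -0.18  1.08 -1.28]
toolx [-0.003 -0.002 -1.   ] jaw dir deg (world ccw) -81.42
slide cm [0.15 0.02 0.1 ]
roll deg [np.float64(0.3), np.float64(-179.7)]
```

```bash
python3 -m jog '[{"slide":[0,0,0],"roll":0},{"slide":[0,0,0],"roll":0},{"slide":[0,0,0],"roll":0},{"slide":[0,0,0],"roll":0},{"slide":[0,0,0],"roll":0}]' 1 45
python3 -m jog '[{"slide":[0,0,0],"roll":0},{"slide":[0,0,0],"roll":0},{"slide":[0,0,0],"roll":0}]' 1 45
python3 -c "
from h import *
go([0.543,-0.043,0.108],0)"
```

```text
time: 4.22
ee_pos: [0.5439, -0.0427, 0.1094]
eef_rot: [-0.704, -0.052, 0.706, -0.054]
ft_force: [-0.3, 3.3, -0.5]
width: 0.0153
time: 4.47
ee_pos: [0.5439, -0.0426, 0.1094]
eef_rot: [-0.704, -0.052, 0.706, -0.054]
ft_force: [0.8, 0.4, 1.0]
width: 0.014
t 4.47 pos [ 0.5439 -0.0426  0.1094] w 0.014 F [0.8 0.4 1. ] q7 [-0.52  0.28  0.6   1.84 -0.18  1.08 -1.28]
toolx [-0.003 -0.002 -1.   ] jaw dir deg (world ccw) -81.41
slide cm [0.14 0.03 0.09]
roll deg [np.float64(-81.4), np.float64(98.6)]
```

```bash
python3 -m jog '[{"slide":[0,0,0],"roll":-5},{"slide":[0,0,0],"roll":-10},{"slide":[0,0,0],"roll":-15},{"slide":[0,0,0],"roll":-20},{"slide":[0,0,0],"roll":-25}]' 1 50
python3 -c "
from h import *
s=r.read_state();print(s['torque'])
go([0.5435,-0.043,0.109],0)"
```

```text
time: 4.88
ee_pos: [0.5436, -0.0417, 0.1094]
eef_rot: [-0.675, -0.206, 0.678, -0.206]
ft_force: [-2.3, 3.0, 1.4]
width: 0.0135
[ 0.73738566  0.60845246 -0.14020124]
t 4.88 pos [ 0.5436 -0.0417  0.1094] w 0.0135 F [-2.3  3.   1.4] q7 [-0.47  0.27  0.53  1.83 -0.15  1.08 -0.86]
toolx [-0.004 -0.001 -1.   ] jaw dir deg (world ccw) -56.14
slide cm [0.04 0.1  0.08]
roll deg [np.float64(-56.1), np.float64(123.9)]
```

```bash
python3 -m jog '[{"slide":[0,0,0],"roll":-6},{"slide":[0,0,0],"roll":-12},{"slide":[0,0,0],"roll":-18},{"slide":[0,0,0],"roll":-24},{"slide":[0,0,0],"roll":-30}]' 1 50
python3 -m jog '[{"slide":[0,0,0],"roll":-6},{"slide":[0,0,0],"roll":-12},{"slide":[0,0,0],"roll":-18},{"slide":[0,0,0],"roll":-22},{"slide":[0,0,0],"roll":-24}]' 1 50
python3 -c "
from h import *
s=r.read_state();print(s['torque'])
go([0.5435,-0.043,0.109],0)"
```

```text
time: 5.3
ee_pos: [0.5428, -0.0409, 0.1093]
eef_rot: [-0.598, -0.377, 0.601, -0.374]
ft_force: [-6.1, 3.1, 6.0]
width: 0.0136
time: 5.72
ee_pos: [0.5418, -0.0407, 0.1093]
eef_rot: [-0.505, -0.495, 0.509, -0.491]
ft_force: [-6.3, 2.0, 6.1]
width: 0.0139
[ 0.23260416  1.29547044 -0.19467381]
t 5.72 pos [ 0.5418 -0.0407  0.1093] w 0.0139 F [-6.3  2.   6.1] q7 [-0.35  0.26  0.39  1.83 -0.11  1.08  0.06]
toolx [-0.008  0.001 -1.   ] jaw dir deg (world ccw) -1.62
slide cm [0.03 0.17 0.23]
roll deg [np.float64(-1.6), np.float64(178.4)]
```

```bash
python3 -m jog '[{"slide":[0,0.05,0],"roll":-2},{"slide":[0,0.05,0],"roll":-4}]' 1 50
python3 -c "
from h import *
s=r.read_state();print(s['torque'])
go([0.5435,-0.043,0.109],0)"
```

```text
time: 5.88
ee_pos: [0.5417, -0.0406, 0.1093]
eef_rot: [0.488, 0.513, -0.491, 0.508]
ft_force: [-4.8, 1.4, 4.6]
width: 0.014
[ 0.12610252  0.83003612 -0.89617029]
t 5.88 pos [ 0.5417 -0.0406  0.1093] w 0.014 F [-4.8  1.4  4.6] q7 [-0.34  0.26  0.39  1.83 -0.11  1.08  0.13]
toolx [-0.009  0.002 -1.   ] jaw dir deg (world ccw) 2.43
slide cm [0.03 0.17 0.25]
roll deg [np.float64(2.4), np.float64(-177.6)]
```

```bash
python3 -m jog '[{"slide":[0,0,0],"roll":-1},{"slide":[0,0,0],"roll":0},{"slide":[0,0,0],"roll":0},{"slide":[0,0,0],"roll":0},{"slide":[0,0,0],"roll":0}]' 0.5 20
python3 -m jog '[{"slide":[0,0,0],"roll":0},{"slide":[0,0,0],"roll":0}]'
python3 -c "
from h import *
s=r.read_state();print(s['torque'])
go([0.5435,-0.043,0.17],0)"
```

```text
time: 6.3
ee_pos: [0.5418, -0.0406, 0.1093]
eef_rot: [0.488, 0.513, -0.491, 0.508]
ft_force: [-0.6, 0.5, -1.1]
width: 0.0383
time: 6.47
ee_pos: [0.5418, -0.0406, 0.1093]
eef_rot: [0.488, 0.513, -0.491, 0.508]
ft_force: [0.6, -0.2, 0.6]
width: 0.0423
[-0.10166163  0.09173781  0.01992186]
t 6.47 pos [ 0.5418 -0.0406  0.1093] w 0.0423 F [ 0.6 -0.2  0.6] q7 [-0.34  0.26  0.39  1.83 -0.11  1.08  0.13]
toolx [-0.009  0.002 -1.   ] jaw dir deg (world ccw) 2.4
slide cm [-6.08  0.11  0.24]
roll deg [np.float64(2.4), np.float64(-177.6)]
```

```bash
python3 -m jog '[{"slide":[-2,0,0],"roll":0},{"slide":[-4.5,0,0],"roll":0},{"slide":[-6.5,0,0],"roll":1},{"slide":[-6.5,0.1,3],"roll":2.4},{"slide":[-6.5,0.1,7],"roll":2.4}]' 1 30
python3 -m jog '[{"slide":[0,0,0],"roll":0},{"slide":[0,0,0],"roll":0},{"slide":[0,0,0],"roll":0},{"slide":[0,0,0],"roll":0}]'
python3 -c "
from h import *
s=r.read_state()
im=r.camera('wrist');cv2.imwrite('pics/w3.png',im[:,:,::-1])
im=r.camera('top');cv2.imwrite('pics/t3.png',im[160:310,160:370,::-1].repeat(3,0).repeat(3,1))
go([0.5425,-0.112,0.078],0)"
```

```text
time: 6.88
ee_pos: [0.5479, -0.1076, 0.1756]
eef_rot: [0.498, 0.504, -0.499, 0.499]
ft_force: [0.9, 0.1, 0.1]
width: 0.0179
time: 7.22
ee_pos: [0.5479, -0.1065, 0.1753]
eef_rot: [0.498, 0.504, -0.499, 0.499]
ft_force: [0.7, 0.5, 0.0]
width: 0.0011
t 7.32 pos [ 0.5479 -0.1065  0.1754] w 0.0004 F [-0.1  0.4  0. ] q7 [-0.27  0.23  0.44  1.72 -0.11  1.22  0.21]
toolx [-0.006  0.003 -1.   ] jaw dir deg (world ccw) 0.39
slide cm [ 9.74 -0.48  0.58]
roll deg [np.float64(0.4), np.float64(-179.6)]
```

View pics/w3.png

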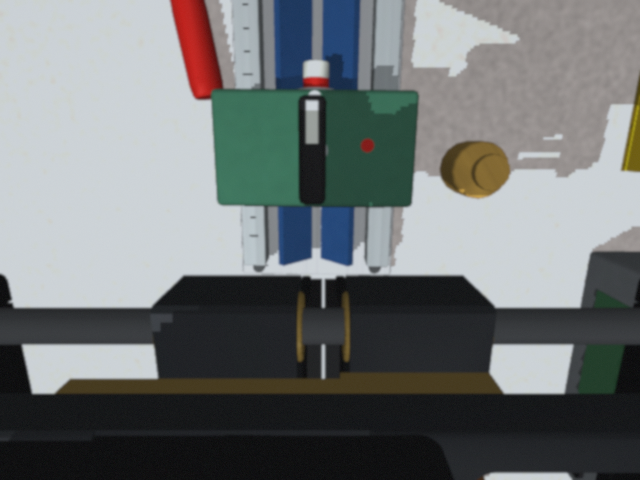

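View pics/t3.png

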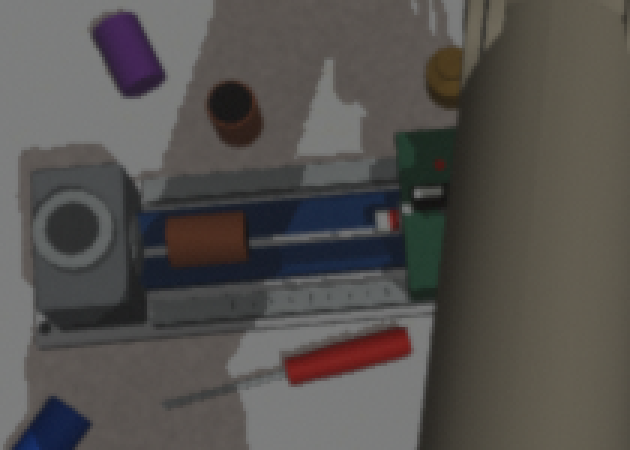

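```bash
python3 -m jog '[{"slide":[1,-0.4,0.9],"roll":0},{"slide":[4,-0.4,0.9],"roll":0},{"slide":[7,-0.4,0.9],"roll":0},{"slide":[9,-0.4,0.9],"roll":0},{"slide":[9.7,-0.4,0.9],"roll":0}]' 1 30
python3 -m jog '[{"slide":[0,0,0],"roll":0}]'
python3 -c "
from h import *
s=r.read_state()
im=r.camera('side');cv2.imwrite('pics/s4.png',cv2.resize(im[145:345,240:440,::-1],None,fx=3,fy=3))
go([0.5425,-0.087,0.078],0)"
```

```text
time: 7.73
ee_pos: [0.5408, -0.1151, 0.0745]
eef_rot: [0.496, 0.506, -0.5, 0.498]
ft_force: [-1.9, 0.2, -1.7]
width: 0.0
time: 7.82
ee_pos: [0.5397, -0.1152, 0.0731]
eef_rot: [0.496, 0.506, -0.501, 0.497]
ft_force: [-0.0, -0.7, 0.5]
width: 0.0007
t 7.87 pos [ 0.5397 -0.1152  0.0735] w 0.0004 F [-0.8  0.2  0.1] q7 [-0.24  0.33  0.43  1.83 -0.16  1.03  0.27]
toolx [-0.014  0.003 -1.   ] jaw dir deg (world ccw) 0.41
slide cm [-0.44  0.3  -2.82]
roll deg [np.float64(0.4), np.float64(-179.6)]
```

View pics/s4.png

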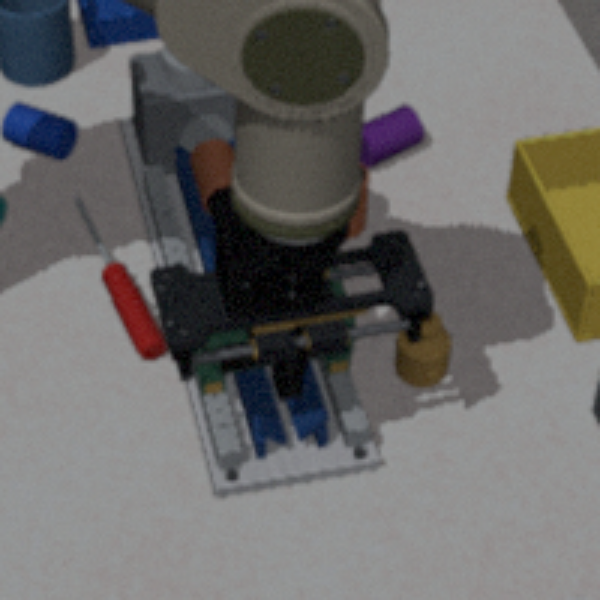

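```bash
python3 -m jog '[{"slide":[-0.6,0.3,-0.3],"roll":0.4},{"slide":[-0.6,0.3,-0.8],"roll":0.4},{"slide":[-0.6,0.3,-1.3],"roll":0.4},{"slide":[-0.6,0.3,-1.7],"roll":0.4},{"slide":[-0.6,0.3,-2],"roll":0.4}]' 1 30
python3 -m jog '[{"slide":[0,0,-0.4],"roll":0},{"slide":[0,0,-0.8],"roll":0},{"slide":[0,0,-1.2],"roll":0},{"slide":[0,0,-1.6],"roll":0},{"slide":[0,0,-2],"roll":0}]'
python3 -c "
from h import *
s=r.read_state()
im=r.camera('wrist');cv2.imwrite('pics/w5.png',im[:,:,::-1])
go([0.5425,0.0465,0.079],0)"
```

```text
time: 8.28
ee_pos: [0.543, -0.0942, 0.0801]
eef_rot: [0.497, 0.504, -0.502, 0.496]
ft_force: [-1.4, 0.3, -0.2]
width: 0.0003
time: 8.7
ee_pos: [0.5431, -0.0773, 0.0805]
eef_rot: [-0.497, -0.503, 0.503, -0.497]
ft_force: [0.5, -10.5, -0.6]
width: 0.0004
t 8.75 pos [ 0.5431 -0.0762  0.0804] w 0.0003 F [-0.6 -8.3  0.3] q7 [-0.3   0.31  0.42  1.84 -0.14  1.03  0.17]
toolx [-0.012  0.001 -1.   ] jaw dir deg (world ccw) -0.03
slide cm [  0.15  -0.06 -12.27]
roll deg [np.float64(-0.0), np.float64(180.0)]
```

View pics/w5.png

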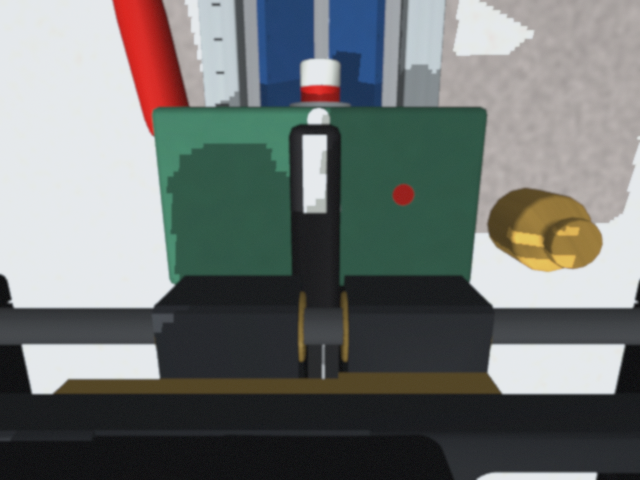

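```bash
for i in 1; do
python3 -m jog '[{"slide":[0,0,-0.6],"roll":0},{"slide":[0,0,-1.1],"roll":0},{"slide":[0,0,-1.6],"roll":0},{"slide":[0,0,-2.1],"roll":0},{"slide":[0,0,-2.6],"roll":0}]'
python3 -m jog '[{"slide":[0,0,-0.6],"roll":0},{"slide":[0,0,-1.1],"roll":0},{"slide":[0,0,-1.6],"roll":0},{"slide":[0,0,-2.1],"roll":0},{"slide":[0,0,-2.6],"roll":0}]'
python3 -m jog '[{"slide":[0,0,-0.6],"roll":0},{"slide":[0,0,-1.1],"roll":0},{"slide":[0,0,-1.6],"roll":0},{"slide":[0,0,-2.1],"roll":0},{"slide":[0,0,-2.6],"roll":0}]'
done
python3 -c "
from h import *
s=r.read_state()
im=r.camera('wrist');cv2.imwrite('pics/w6.png',im[:,:,::-1])
go([0.5425,0.0465,0.079],0)"
```

```text
time: 9.17
ee_pos: [0.5431, -0.0533, 0.0806]
eef_rot: [-0.497, -0.501, 0.504, -0.497]
ft_force: [2.1, -10.7, -2.1]
width: 0.0009
time: 9.58
ee_pos: [0.5431, -0.0304, 0.0805]
eef_rot: [-0.497, -0.5, 0.506, -0.497]
ft_force: [0.6, -11.0, -0.8]
width: 0.0005
time: 10.0
ee_pos: [0.5432, -0.0076, 0.0806]
eef_rot: [-0.497, -0.498, 0.508, -0.498]
ft_force: [-1.2, -10.4, 3.1]
width: 0.0002
t 10.05 pos [ 0.5432 -0.0061  0.0805] w 0.0002 F [-1.5 -7.9  2.9] q7 [-0.41  0.3   0.38  1.85 -0.12  1.03  0.01]
toolx [-0.011 -0.01  -1.   ] jaw dir deg (world ccw) -0.44
slide cm [ 0.1  -0.11 -5.26]
roll deg [np.float64(-0.4), np.float64(179.6)]
```

View pics/w6.png

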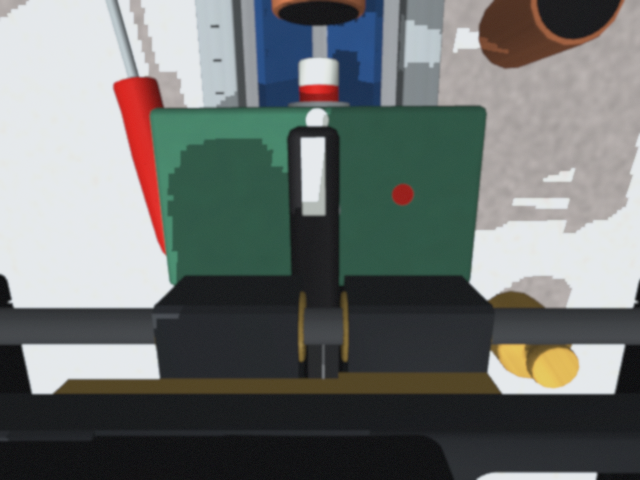

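```bash
python3 -m jog '[{"slide":[0,0,-0.6],"roll":0},{"slide":[0,0,-1.0],"roll":0},{"slide":[0,0,-1.4],"roll":0},{"slide":[0,0,-1.8],"roll":0},{"slide":[0,0,-2.2],"roll":0}]'
python3 -c "
from h import *
s=r.read_state()
im=r.camera('wrist');cv2.imwrite('pics/w7.png',im[:,:,::-1])
go([0.5425,0.0465,0.079],0)"
```

```text
time: 10.47
ee_pos: [0.5432, 0.0128, 0.0805]
eef_rot: [-0.496, -0.497, 0.509, -0.498]
ft_force: [-1.4, -11.7, 3.7]
width: 0.0006
t 10.52 pos [0.5432 0.0139 0.0806] w 0.0003 F [-1.5 -9.5  3.8] q7 [-0.44  0.3   0.37  1.85 -0.11  1.03 -0.03]
toolx [-0.011 -0.013 -1.   ] jaw dir deg (world ccw) -0.54
slide cm [ 0.12 -0.1  -3.26]
roll deg [np.float64(-0.5), np.float64(179.5)]
```

View pics/w7.png

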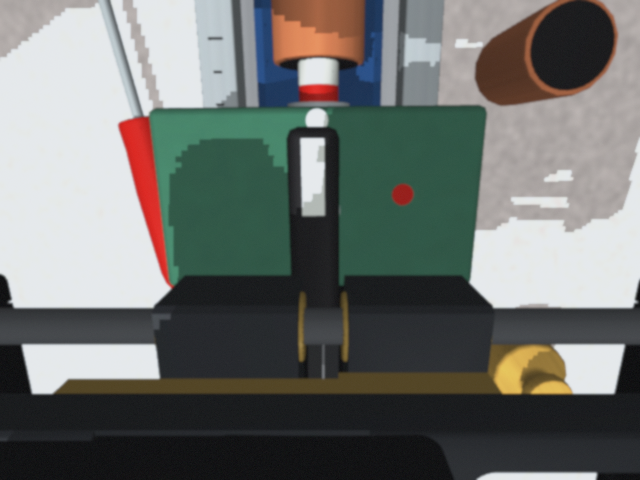

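```bash
python3 -m jog '[{"slide":[0,0,-0.5],"roll":0},{"slide":[0,0,-0.8],"roll":0},{"slide":[0,0,-1.1],"roll":0},{"slide":[0,0,-1.4],"roll":0},{"slide":[0,0,-1.7],"roll":0}]'
python3 -m jog '[{"slide":[0,0,-0.3],"roll":0},{"slide":[0,0,-0.4],"roll":0}]'
python3 -c "
from h import *
s=r.read_state()
im=r.camera('wrist');cv2.imwrite('pics/w8.png',im[:,:,::-1])
im=r.camera('top');cv2.imwrite('pics/t8.png',im[160:310,160:370,::-1].repeat(3,0).repeat(3,1))
go([0.5425,0.0465,0.079],0)"
```

```text
time: 10.93
ee_pos: [0.5432, 0.0275, 0.0806]
eef_rot: [-0.496, -0.496, 0.51, -0.498]
ft_force: [-2.0, -11.4, 3.9]
width: 0.0002
time: 11.1
ee_pos: [0.5432, 0.0286, 0.0807]
eef_rot: [-0.496, -0.494, 0.512, -0.498]
ft_force: [-0.9, -11.1, 2.7]
width: 0.0006
t 11.2 pos [0.5432 0.0287 0.0807] w 0.0006 F [ -0.3 -10.3   2.5] q7 [-0.46  0.3   0.37  1.85 -0.1   1.03 -0.07]
toolx [-0.012 -0.02  -1.   ] jaw dir deg (world ccw) -0.83
slide cm [ 0.13 -0.09 -1.78]
roll deg [np.float64(-0.8), np.float64(179.2)]
```

View pics/w8.png

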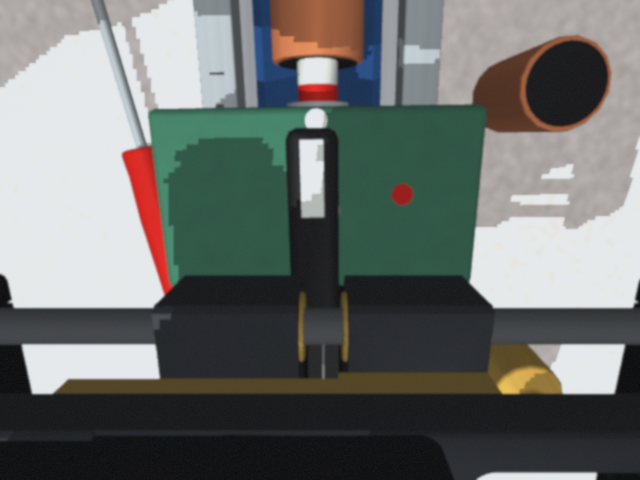

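View pics/t8.png

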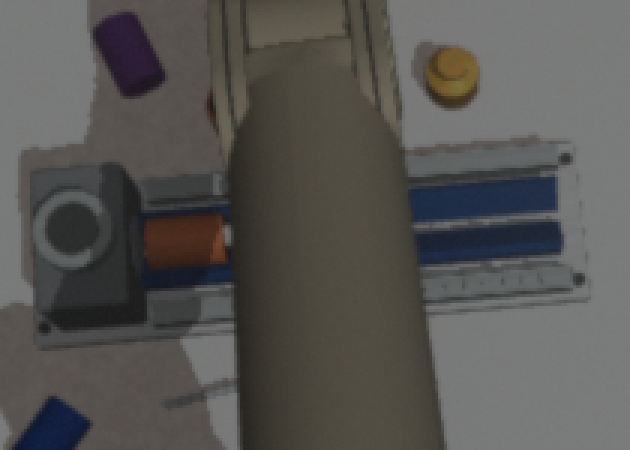

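```bash
python3 -m jog '[{"slide":[0,0,-0.4],"roll":0},{"slide":[0,0,-0.6],"roll":0},{"slide":[0,0,-0.8],"roll":0},{"slide":[0,0,-1.0],"roll":0},{"slide":[0,0,-1.1],"roll":0}]'
python3 -c "
from h import *
s=r.read_state()
im=r.camera('wrist');cv2.imwrite('pics/w9.png',cv2.resize(im[0:150,220:420,::-1],None,fx=4,fy=4,interpolation=2))
go([0.5425,0.0465,0.079],0)"
```

```text
time: 11.62
ee_pos: [0.5432, 0.0366, 0.0807]
eef_rot: [-0.495, -0.493, 0.513, -0.498]
ft_force: [-2.0, -10.5, 4.9]
width: 0.0003
t 11.67 pos [0.5432 0.0368 0.0807] w 0.0008 F [-2.3 -9.9  4.3] q7 [-0.48  0.3   0.36  1.84 -0.1   1.03 -0.09]
toolx [-0.012 -0.023 -1.   ] jaw dir deg (world ccw) -0.96
slide cm [ 0.15 -0.09 -0.97]
roll deg [np.float64(-1.0), np.float64(179.0)]
```

View pics/w9.png

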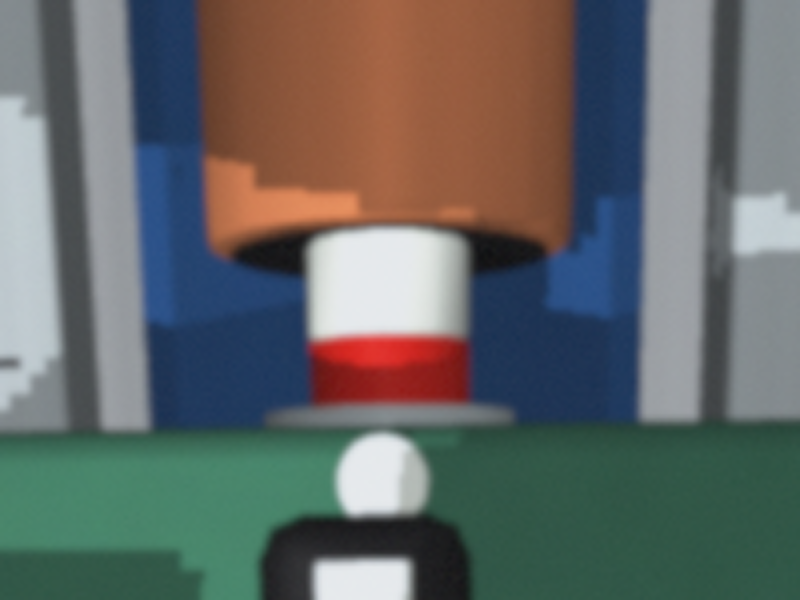

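```bash
python3 -m jog '[{"slide":[0,0,-0.3],"roll":0},{"slide":[0,0,-0.4],"roll":0},{"slide":[0,0,-0.5],"roll":0},{"slide":[0,0,-0.6],"roll":0},{"slide":[0,0,-0.7],"roll":0}]'
python3 -c "
from h import *
s=r.read_state()
im=r.camera('wrist');cv2.imwrite('pics/w10.png',cv2.resize(im[0:150,220:420,::-1],None,fx=4,fy=4,interpolation=2))
go([0.5425,0.0465,0.079],0)"
```

```text
time: 12.08
ee_pos: [0.5432, 0.0395, 0.0807]
eef_rot: [-0.495, -0.491, 0.515, -0.499]
ft_force: [-0.8, -14.6, 4.2]
width: 0.0006
t 12.13 pos [0.5431 0.0397 0.0807] w 0.0008 F [ -2.7 -13.9   4.3] q7 [-0.48  0.3   0.36  1.84 -0.09  1.03 -0.11]
toolx [-0.013 -0.028 -1.   ] jaw dir deg (world ccw) -1.15
slide cm [ 0.15 -0.07 -0.68]
roll deg [np.float64(-1.1), np.float64(178.9)]
```

View pics/w10.png

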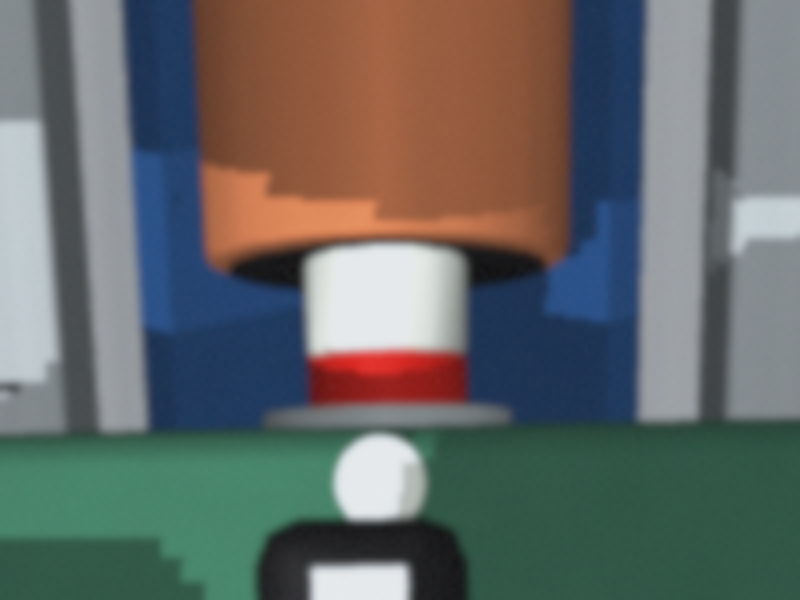

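```bash
cat >> h.py <<'E'
def meas(s,edge,bd,tip=None):
    c=cam('wrist',s);f=lambda p:(220+p[0]/4,p[1]/4)
    e=ray(c,f(edge),.095)[1];b=ray(c,f(bd),.0715)[1];print("edge y",e,"boundary out mm",(b-e)*1e3, "tip out mm",None if tip is None else (ray(c,f(tip),.0715)[1]-e)*1e3)
E
python3 -c "
from h import *
s=dict(r.read_state())
meas(s,(380,428),(385,354),(385,245))
s2=dict(s);s2['ee_pos']=np.array([0.5432,.0367,.0807]);s2['eef_rot']=[-0.495,-0.493,0.513,-0.498]
meas(s2,(380,427),(388,338),(388,230))
"
```

```text
edge y 0.12093648739050668 boundary out mm 8.361711437006106 tip out mm 18.571795349486177
edge y 0.11795399074278298 boundary out mm 9.92945611447621 tip out mm 20.02811727941525
```

```bash
python3 -m jog '[{"slide":[0,0,-0.4],"roll":0},{"slide":[0,0,-0.6],"roll":0},{"slide":[0,0,-0.7],"roll":0},{"slide":[0,0,-0.85],"roll":0},{"slide":[0,0,-1.0],"roll":0}]'
python3 -c "
from h import *
go([0.5425,0.0482,0.079],0)"
```

```text
time: 12.55
ee_pos: [0.5431, 0.045, 0.0807]
eef_rot: [-0.494, -0.489, 0.517, -0.499]
ft_force: [-2.6, -15.3, 4.8]
width: 0.0002
t 12.55 pos [0.5431 0.045  0.0807] w 0.0002 F [ -2.6 -15.3   4.8] q7 [-0.49  0.3   0.36  1.84 -0.09  1.04 -0.13]
toolx [-0.014 -0.033 -0.999] jaw dir deg (world ccw) -1.37
slide cm [ 0.16 -0.07 -0.32]
roll deg [np.float64(-1.4), np.float64(178.6)]
```

```bash
python3 -m jog '[{"slide":[0,0,-0.4],"roll":0},{"slide":[0,0,-0.5],"roll":0},{"slide":[0,0,-0.6],"roll":0},{"slide":[0,0,-0.65],"roll":0}]'
python3 -c "
from h import *
s=r.read_state()
im=r.camera('wrist');cv2.imwrite('pics/w11.png',cv2.resize(im[0:150,220:420,::-1],None,fx=4,fy=4,interpolation=2))
go([0.5425,0.0482,0.079],0)"
```

```text
time: 12.88
ee_pos: [0.5431, 0.0469, 0.0808]
eef_rot: [-0.494, -0.487, 0.52, -0.499]
ft_force: [-2.2, -16.4, 6.4]
width: 0.0006
t 12.93 pos [0.5431 0.047  0.0808] w 0.0004 F [ -1.8 -15.    6.1] q7 [-0.5   0.3   0.36  1.84 -0.08  1.04 -0.14]
toolx [-0.015 -0.038 -0.999] jaw dir deg (world ccw) -1.58
slide cm [ 0.18 -0.06 -0.13]
roll deg [np.float64(-1.6), np.float64(178.4)]
```

View pics/w11.png

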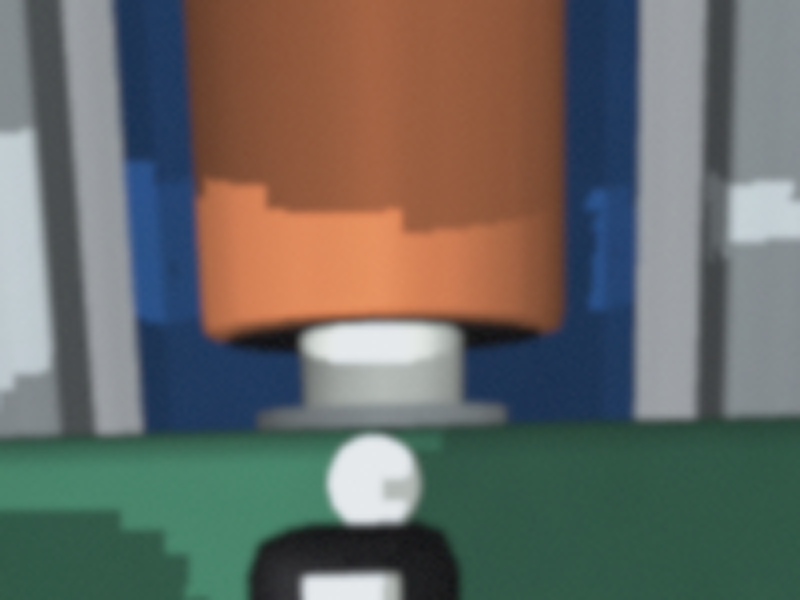

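```bash
python3 -c "
from h import *
s=dict(r.read_state())
meas(s,(380,428),(380,405),(380,325))
meas(s,(380,430),(380,405),(380,322))
"
```

```text
edge y 0.1282936325127664 boundary out mm 3.2236440853789516 tip out mm 10.840008488529673
edge y 0.12812596569690535 boundary out mm 3.391310901240008 tip out mm 11.28919954165719
```

```bash
python3 -m jog '[{"slide":[0,0,-0.4],"roll":0},{"slide":[0,0,-0.5],"roll":0},{"slide":[0,0,-0.6],"roll":0},{"slide":[0,0,-0.6],"roll":0}]'
python3 -c "
from h import *
s=r.read_state()
im=r.camera('wrist');cv2.imwrite('pics/w12.png',cv2.resize(im[0:150,220:420,::-1],None,fx=4,fy=4,interpolation=2))
go([0.5425,0.0482,0.079],0)
meas(s,(380,428),(380,405),(380,335))"
```

```text
time: 13.27
ee_pos: [0.5431, 0.0484, 0.0808]
eef_rot: [-0.493, -0.485, 0.522, -0.499]
ft_force: [-1.3, -14.5, 5.6]
width: 0.0005
t 13.32 pos [0.543  0.0484 0.0808] w 0.0003 F [ -2.1 -14.4   5.2] q7 [-0.51  0.31  0.36  1.84 -0.08  1.04 -0.15]
toolx [-0.015 -0.042 -0.999] jaw dir deg (world ccw) -1.78
slide cm [ 0.18 -0.05  0.01]
roll deg [np.float64(-1.8), np.float64(178.2)]
edge y 0.1297673553063866 boundary out mm 3.1016198153781263 tip out mm 9.758268578947183
```

View pics/w12.png

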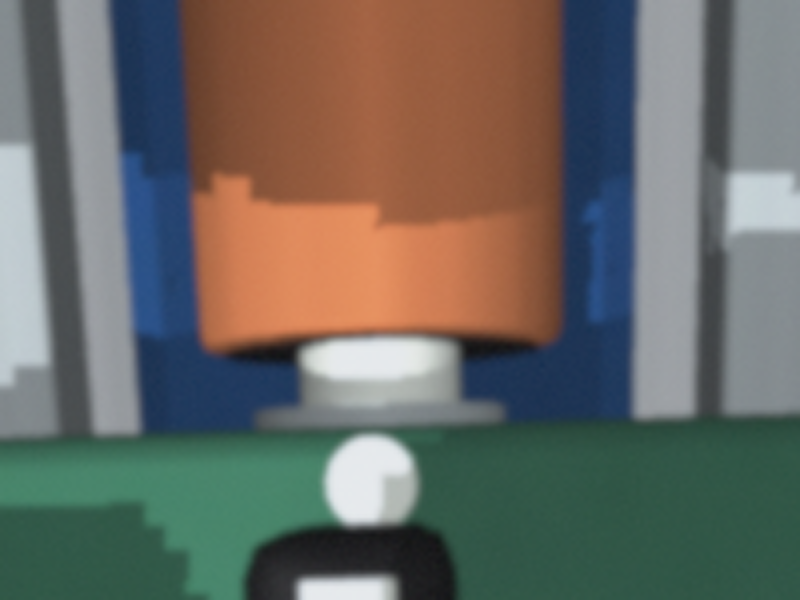

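```bash
python3 -m jog '[{"slide":[0,0,1],"roll":0},{"slide":[0,0,3],"roll":0},{"slide":[-1,0,5],"roll":-1},{"slide":[-4,0,5],"roll":-1.8},{"slide":[-8,0,5],"roll":-1.8}]' 0.4 30
python3 -m jog '[{"slide":[0,0,0],"roll":0},{"slide":[0,0,0],"roll":0}]'
python3 -c "
from h import *
s=r.read_state()
im=r.camera('wrist');cv2.imwrite('pics/w13.png',im[:,:,::-1])
im=r.camera('side');cv2.imwrite('pics/s13.png',cv2.resize(im[130:330,240:440,::-1],None,fx=3,fy=3))
go([0.5435,0.0945,0.18],0)"
```

```text
time: 13.73
ee_pos: [0.5406, -0.0, 0.1615]
eef_rot: [-0.484, -0.494, 0.516, -0.505]
ft_force: [0.5, 0.9, 0.5]
width: 0.0258
time: 13.9
ee_pos: [0.5418, -0.0001, 0.1635]
eef_rot: [-0.485, -0.493, 0.515, -0.506]
ft_force: [-0.4, 0.4, -0.7]
width: 0.039
t 14.0 pos [5.403e-01 1.000e-04 1.609e-01] w 0.0468 F [ 0.   0.2 -1.1] q7 [-0.46  0.21  0.39  1.77 -0.04  1.2  -0.06]
toolx [-0.021 -0.044 -0.999] jaw dir deg (world ccw) -0.08
slide cm [-2.32  0.27 -9.35]
roll deg [np.float64(-0.1), np.float64(179.9)]
```

View pics/w13.png

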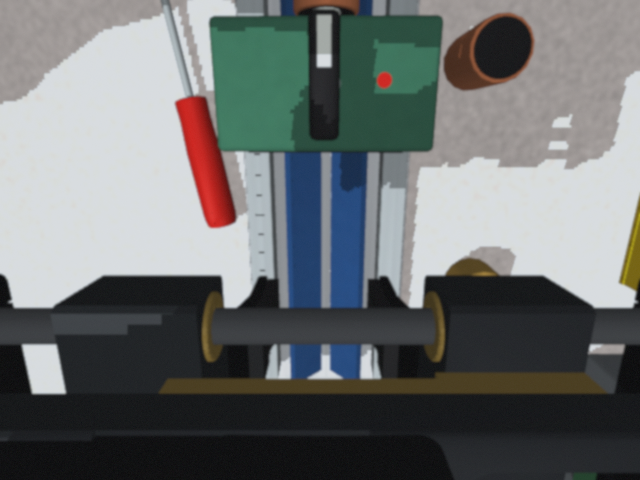

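View pics/s13.png

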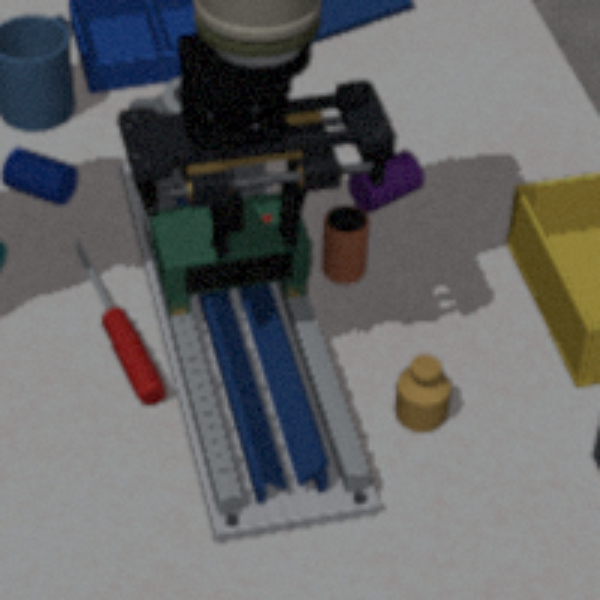

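```bash
python3 -c "
from h import *
s=r.read_state();c=cam('wrist',s)
for p in [(310,13),(338,12),(310,128),(339,128)]: print(p,ray(c,p,.139).round(4))
for p in [(211,17),(442,16),(432,151),(220,151)]: print(p,ray(c,p,.095).round(4))
print('red dot',ray(c,(384,80),.095))
go([0.5435,0.0945,0.18],0)"
```

```text
(310, 13) [0.5359 0.1195 0.139 ]
(338, 12) [0.5475 0.1198 0.139 ]
(310, 128) [0.5354 0.0739 0.139 ]
(339, 128) [0.5484 0.0738 0.139 ]
(211, 17) [0.4823 0.1286 0.095 ]
(442, 16) [0.6013 0.1282 0.095 ]
(432, 151) [0.6017 0.0607 0.095 ]
(220, 151) [0.4816 0.0608 0.095 ]
red dot [0.57306639 0.09792593 0.095     ]
t 14.0 pos [5.403e-01 1.000e-04 1.609e-01] w 0.0468 F [ 0.   0.2 -1.1] q7 [-0.46  0.21  0.39  1.77 -0.04  1.2  -0.06]
toolx [-0.021 -0.044 -0.999] jaw dir deg (world ccw) -0.08
slide cm [-2.32  0.27 -9.35]
roll deg [np.float64(-0.1), np.float64(179.9)]
```

```bash
python3 -m jog '[{"slide":[-1,0,-1],"roll":0},{"slide":[-2,0.1,-4],"roll":0},{"slide":[-2.3,0.2,-7],"roll":0},{"slide":[-2.3,0.2,-9.4],"roll":0},{"slide":[-2.3,0.2,-9.4],"roll":0}]' 0.4 30
python3 -m jog '[{"slide":[0,0,0],"roll":0}]'
python3 -c "
from h import *
s=r.read_state()
go([0.5415,0.0945,0.110],0)"
```

```text
time: 14.42
ee_pos: [0.5417, 0.1023, 0.179]
eef_rot: [-0.482, -0.497, 0.514, -0.506]
ft_force: [-0.4, 0.7, -1.2]
width: 0.0519
time: 14.5
ee_pos: [0.5412, 0.1034, 0.1785]
eef_rot: [-0.481, -0.497, 0.514, -0.507]
ft_force: [-0.3, -0.8, -0.2]
width: 0.0518
t 14.5 pos [0.5412 0.1034 0.1785] w 0.0518 F [-0.3 -0.8 -0.2] q7 [-0.58  0.22  0.33  1.71 -0.04  1.26 -0.23]
toolx [-0.024 -0.043 -0.999] jaw dir deg (world ccw) 0.48
slide cm [6.88 0.18 0.6 ]
roll deg [np.float64(0.5), np.float64(-179.5)]
```

```bash
python3 -m jog '[{"slide":[1,0.2,0.6],"roll":0.5},{"slide":[3,0.2,0.6],"roll":0.5},{"slide":[5,0.2,0.6],"roll":0.5},{"slide":[6.4,0.2,0.6],"roll":0.5},{"slide":[6.7,0.2,0.6],"roll":0.5}]'
python3 -m jog '[{"slide":[0,0,0],"roll":0}]'
python3 -c "
from h import *
s=r.read_state()
im=r.camera('wrist');cv2.imwrite('pics/w14.png',im[:,:,::-1])
go([0.5415,0.0945,0.110],0)"
```

```text
time: 14.92
ee_pos: [0.5399, 0.0925, 0.1085]
eef_rot: [-0.482, -0.495, 0.519, -0.503]
ft_force: [-0.4, -0.8, -0.2]
width: 0.0526
time: 15.0
ee_pos: [0.5395, 0.0914, 0.1076]
eef_rot: [-0.482, -0.495, 0.52, -0.503]
ft_force: [1.1, 0.3, 0.3]
width: 0.0523
t 15.05 pos [0.5394 0.0912 0.1078] w 0.0519 F [ 0.4 -1.  -0.5] q7 [-0.56  0.29  0.33  1.79 -0.06  1.12 -0.21]
toolx [-0.03  -0.046 -0.998] jaw dir deg (world ccw) -0.25
slide cm [-0.25  0.2  -0.32]
roll deg [np.float64(-0.2), np.float64(179.8)]
```

View pics/w14.png

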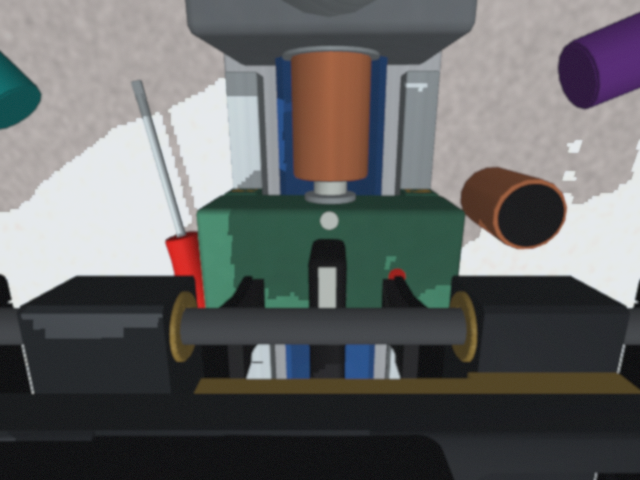

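```bash
python3 -m jog '[{"slide":[-0.2,0.2,-0.4],"roll":0},{"slide":[-0.2,0.2,-0.4],"roll":0},{"slide":[-0.2,0.2,-0.4],"roll":0}]'
python3 -c "
from h import *
go([0.5415,0.0945,0.110],0)"
```

```text
time: 15.3
ee_pos: [0.5421, 0.0956, 0.1103]
eef_rot: [-0.482, -0.495, 0.519, -0.503]
ft_force: [-0.1, 0.6, 0.3]
width: 0.0525
t 15.3 pos [0.5421 0.0956 0.1103] w 0.0525 F [-0.1  0.6  0.3] q7 [-0.56  0.29  0.33  1.78 -0.06  1.12 -0.22]
toolx [-0.029 -0.045 -0.999] jaw dir deg (world ccw) -0.23
slide cm [ 0.04 -0.06  0.11]
roll deg [np.float64(-0.2), np.float64(179.8)]
```

```bash
python3 -m jog '[{"slide":[0,0,0.1],"roll":0},{"slide":[0,0,0.1],"roll":0},{"slide":[0,0,0.1],"roll":0},{"slide":[0,0,0.1],"roll":0},{"slide":[0,0,0.1],"roll":0}]' 1 50
python3 -m jog '[{"slide":[0,0,0],"roll":0},{"slide":[0,0,0],"roll":0},{"slide":[0,0,0],"roll":0},{"slide":[0,0,0],"roll":0},{"slide":[0,0,0],"roll":0}]' 1 50
python3 -c "
from h import *
s=r.read_state()
go([0.5415,0.0945,0.110],-81.4)
im=r.camera('wrist');cv2.imwrite('pics/w15.png',im[:,:,::-1])
"
```

```text
time: 15.72
ee_pos: [0.5421, 0.0946, 0.1105]
eef_rot: [-0.482, -0.495, 0.519, -0.503]
ft_force: [0.0, -0.9, 0.0]
width: 0.0267
time: 16.13
ee_pos: [0.5419, 0.0946, 0.1104]
eef_rot: [-0.482, -0.495, 0.519, -0.503]
ft_force: [-3.3, 0.9, 1.2]
width: 0.0139
t 16.13 pos [0.5419 0.0946 0.1104] w 0.0139 F [-3.3  0.9  1.2] q7 [-0.56  0.29  0.33  1.78 -0.06  1.12 -0.22]
toolx [-0.029 -0.045 -0.999] jaw dir deg (world ccw) -0.23
slide cm [ 0.05 -0.04  0.01]
roll deg [np.float64(81.2), np.float64(-98.8)]
```

View pics/w15.png

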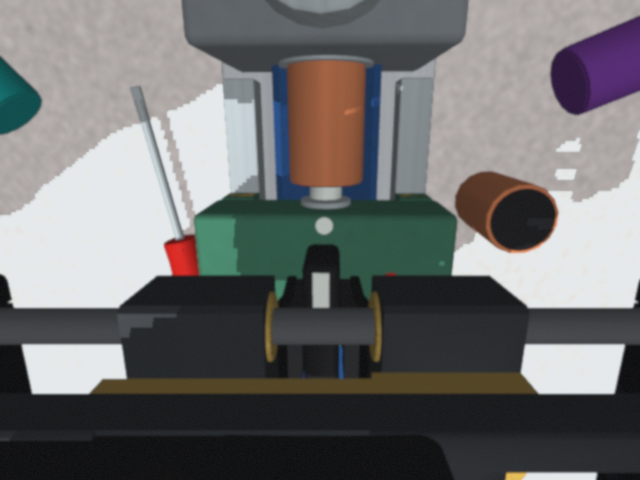

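```bash
python3 -m jog '[{"slide":[0,0,0],"roll":6},{"slide":[0,0,0],"roll":12},{"slide":[0,0,0],"roll":18},{"slide":[0,0,0],"roll":24},{"slide":[0,0,0],"roll":30}]' 1 55
python3 -c "
from h import *
s=r.read_state();print(s['torque'])
go([0.542,0.0946,0.110],-81.4)
"
```

```text
time: 16.6
ee_pos: [0.5419, 0.0946, 0.1105]
eef_rot: [-0.597, -0.342, 0.631, -0.36]
ft_force: [-2.6, -0.2, 1.9]
width: 0.0136
[0.21667674 0.57552943 0.14810291]
t 16.6 pos [0.5419 0.0946 0.1105] w 0.0136 F [-2.6 -0.2  1.9] q7 [-0.62  0.3   0.4   1.78 -0.09  1.12 -0.73]
toolx [-0.029 -0.045 -0.999] jaw dir deg (world ccw) -30.49
slide cm [ 0.05  0.01 -0.01]
roll deg [np.float64(50.9), np.float64(-129.1)]
```

Forces are low, so I'll carry on turning.

```bash
python3 -m jog '[{"slide":[0,0,0],"roll":6},{"slide":[0,0,0],"roll":12},{"slide":[0,0,0],"roll":18},{"slide":[0,0,0],"roll":24},{"slide":[0,0,0],"roll":30}]' 1 60
python3 -c "
from h import *
s=r.read_state();print(s['torque'])
go([0.542,0.0946,0.110],-88)
"
python3 -m jog '[{"slide":[0,0,0],"roll":6},{"slide":[0,0,0],"roll":12},{"slide":[0,0,0],"roll":18},{"slide":[0,0,0],"roll":24},{"slide":[0,0,0],"roll":26}]' 1 60
python3 -c "
from h import *
s=r.read_state();print(s['torque'])
go([0.542,0.0946,0.110],-90)
"
```

```text
time: 17.02
ee_pos: [0.5419, 0.0946, 0.1104]
eef_rot: [-0.67, -0.166, 0.698, -0.191]
ft_force: [1.2, -0.4, 0.0]
width: 0.0136
[0.6116571  0.591766   0.27010433]
t 17.02 pos [0.5419 0.0946 0.1104] w 0.0136 F [ 1.2 -0.4  0. ] q7 [-0.69  0.3   0.48  1.79 -0.11  1.12 -1.23]
toolx [-0.029 -0.045 -0.999] jaw dir deg (world ccw) -60.76
slide cm [ 0.04  0.   -0.01]
roll deg [np.float64(27.2), np.float64(-152.8)]
time: 17.43
ee_pos: [0.542, 0.0945, 0.1104]
eef_rot: [-0.696, -0.002, 0.717, -0.033]
ft_force: [0.9, -1.1, 0.1]
width: 0.0137
[0.82456835 0.48807306 0.33653838]
t 17.43 pos [0.542  0.0945 0.1104] w 0.0137 F [ 0.9 -1.1  0.1] q7 [-0.75  0.31  0.56  1.79 -0.14  1.12 -1.67]
toolx [-0.029 -0.045 -0.999] jaw dir deg (world ccw) -87.12
slide cm [ 0.04 -0.01 -0.  ]
roll deg [np.float64(2.9), np.float64(-177.1)]
```

```bash
python3 -m jog '[{"slide":[0,0,0],"roll":2},{"slide":[0,0,0],"roll":3.5},{"slide":[0,0,0],"roll":3.5}]' 1 60
python3 -c "
from h import *
s=r.read_state();print(s['torque'])
im=r.camera('wrist');cv2.imwrite('pics/w16.png',im[:,:,::-1])
go([0.542,0.0946,0.110],-90)
"
```

```text
time: 17.68
ee_pos: [0.542, 0.0945, 0.1105]
eef_rot: [-0.697, 0.02, 0.717, -0.011]
ft_force: [-0.6, -1.7, 1.1]
width: 0.0139
[0.86224487 0.68773648 0.21353282]
t 17.73 pos [0.5421 0.0945 0.1105] w 0.0139 F [-1.5 -1.9  1.3] q7 [-0.75  0.32  0.57  1.79 -0.14  1.12 -1.73]
toolx [-0.029 -0.044 -0.999] jaw dir deg (world ccw) -90.61
slide cm [ 0.05 -0.02  0.01]
roll deg [np.float64(-0.6), np.float64(179.4)]
```

View pics/w16.png

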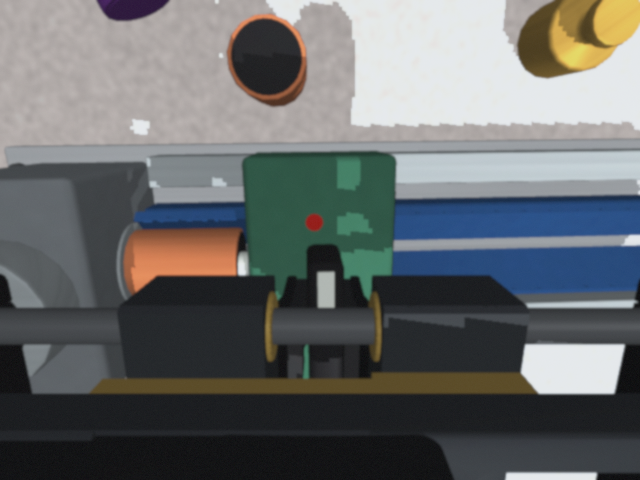

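```bash
python3 -m jog '[{"slide":[0,0,0],"roll":0},{"slide":[0,0,0],"roll":0},{"slide":[0,0,0],"roll":0},{"slide":[0,0,0],"roll":0},{"slide":[0,0,0],"roll":0}]' 0.5 20
python3 -m jog '[{"slide":[0,0,0],"roll":0},{"slide":[0,0,0],"roll":0}]'
python3 -m jog '[{"slide":[-1.5,0,0],"roll":0},{"slide":[-4,0,0],"roll":0},{"slide":[-7,0,0],"roll":0},{"slide":[-10,0,0],"roll":0},{"slide":[-13,0,0],"roll":0}]'
python3 -m jog '[{"slide":[0,0,0],"roll":0},{"slide":[0,0,0],"roll":0}]'
python3 -c "
from h import *
s=r.read_state()
im=r.camera('wrist');cv2.imwrite('pics/w17.png',im[:,:,::-1])
go([0.542,0.0946,0.25],-90)
"
```

```text
time: 18.15
ee_pos: [0.542, 0.0945, 0.1104]
eef_rot: [-0.697, 0.02, 0.717, -0.012]
ft_force: [0.2, 0.6, -0.1]
width: 0.0388
time: 18.32
ee_pos: [0.542, 0.0945, 0.1103]
eef_rot: [-0.697, 0.02, 0.717, -0.012]
ft_force: [0.3, -0.6, 0.3]
width: 0.0429
time: 18.73
ee_pos: [0.5456, 0.1002, 0.2415]
eef_rot: [-0.697, 0.02, 0.717, -0.012]
ft_force: [0.4, 0.9, 0.8]
width: 0.0437
time: 18.9
ee_pos: [0.5466, 0.1004, 0.2432]
eef_rot: [-0.698, 0.019, 0.716, -0.011]
ft_force: [0.7, 0.8, 0.1]
width: 0.0435
t 18.95 pos [0.5458 0.1002 0.2417] w 0.0432 F [-0.5 -0.2 -0.1] q7 [-0.79  0.21  0.59  1.62 -0.08  1.39 -1.78]
toolx [-0.029 -0.044 -0.999] jaw dir deg (world ccw) -90.59
slide cm [-0.8   0.6   0.39]
roll deg [np.float64(-0.6), np.float64(179.4)]
```

View pics/w17.png

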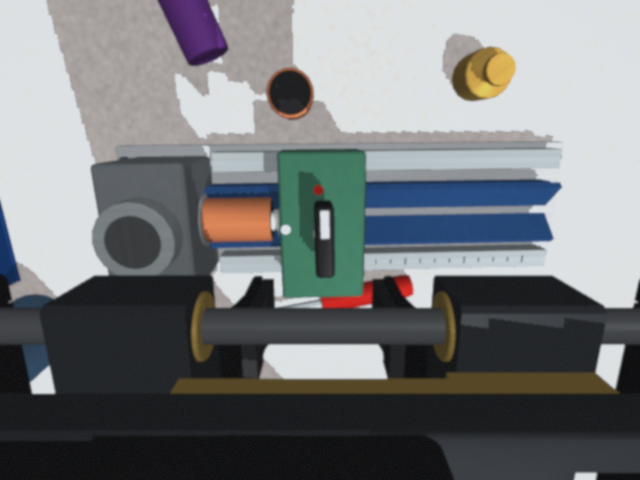

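```bash
python3 -m jog '[{"slide":[-1,0,2],"roll":0},{"slide":[-2,0,5],"roll":0},{"slide":[-3,0,8],"roll":0},{"slide":[-4,0,11],"roll":0},{"slide":[-4,0,13],"roll":0}]'
python3 -m jog '[{"slide":[0,0,0],"roll":0},{"slide":[0,0,0],"roll":0}]'
python3 -c "
from h import *
s=r.read_state()
im=r.camera('wrist');cv2.imwrite('pics/w18.png',im[:,:,::-1])
im=r.camera('top');cv2.imwrite('pics/t18.png',cv2.resize(im[160:310,160:370,::-1],None,fx=3.8,fy=3.8,interpolation=2))
go([0.542,0.0946,0.25],-90)
"
```

```text
time: 19.37
ee_pos: [0.4151, 0.1036, 0.2855]
eef_rot: [-0.697, 0.019, 0.717, -0.012]
ft_force: [0.5, 0.0, 0.3]
width: 0.0434
time: 19.53
ee_pos: [0.4141, 0.1038, 0.2848]
eef_rot: [-0.697, 0.018, 0.717, -0.012]
ft_force: [1.2, -0.1, -0.2]
width: 0.043
t 19.63 pos [0.4153 0.1035 0.2847] w 0.0439 F [0.9 0.5 0.6] q7 [-0.91 -0.15  0.49  1.84  0.1   1.49 -2.02]
toolx [-0.029 -0.045 -0.999] jaw dir deg (world ccw) -90.54
slide cm [  3.14   0.61 -12.78]
roll deg [np.float64(-0.5), np.float64(179.5)]
```

View pics/w18.png

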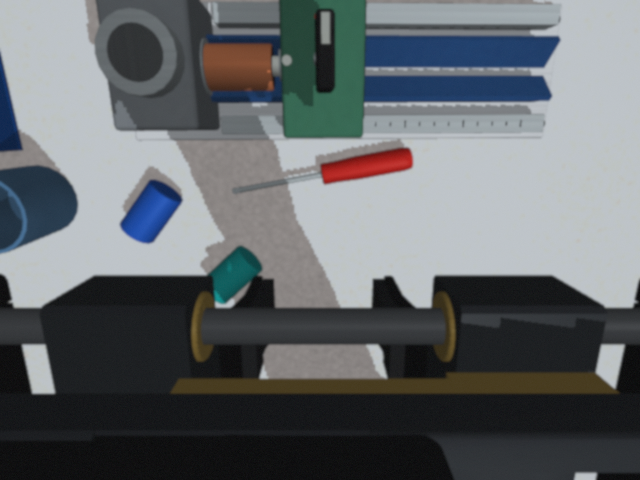

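View pics/t18.png

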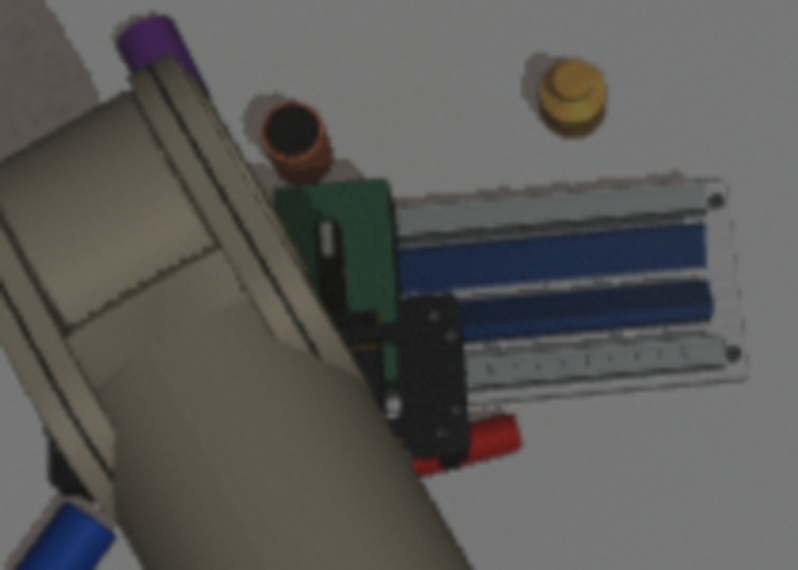

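```bash
python3 -m jog '[{"slide":[-1,4,-1],"roll":0},{"slide":[-1,8,-2],"roll":0},{"slide":[-1,12,-4],"roll":0},{"slide":[-1,16,-6],"roll":0},{"slide":[-1,20,-6],"roll":0}]'
python3 -m jog '[{"slide":[-1,4,0],"roll":0},{"slide":[-1,8,0],"roll":0},{"slide":[-1,12,0],"roll":0},{"slide":[-1,16,0],"roll":0},{"slide":[-1,16,0],"roll":0}]'
python3 -c "
from h import *
im=r.camera('top');cv2.imwrite('pics/t19f.png',im[:,:,::-1]);cv2.imwrite('pics/t19.png',cv2.resize(im[185:285,160:300,::-1],None,fx=5.7,fy=5.7,interpolation=2))
im=r.camera('side');cv2.imwrite('pics/s19.png',im[:,:,::-1])
go([0.542,0.0946,0.25],-90)
"
```

```text
time: 20.05
ee_pos: [0.4755, -0.094, 0.3013]
eef_rot: [-0.697, 0.02, 0.717, -0.014]
ft_force: [0.5, 0.5, -0.7]
width: 0.0437
time: 20.47
ee_pos: [0.4722, -0.2621, 0.3189]
eef_rot: [-0.696, 0.026, 0.718, -0.012]
ft_force: [-0.7, -0.6, 0.1]
width: 0.0435
t 20.57 pos [ 0.474  -0.2558  0.3183] w 0.0435 F [0.3 0.6 0.2] q7 [-0.52  0.14  1.    1.57 -0.06  1.5  -1.1 ]
toolx [-0.032 -0.05  -0.998] jaw dir deg (world ccw) -90.75
slide cm [  4.84 -35.43  -6.5 ]
roll deg [np.float64(-0.7), np.float64(179.3)]
```

View pics/t19.png

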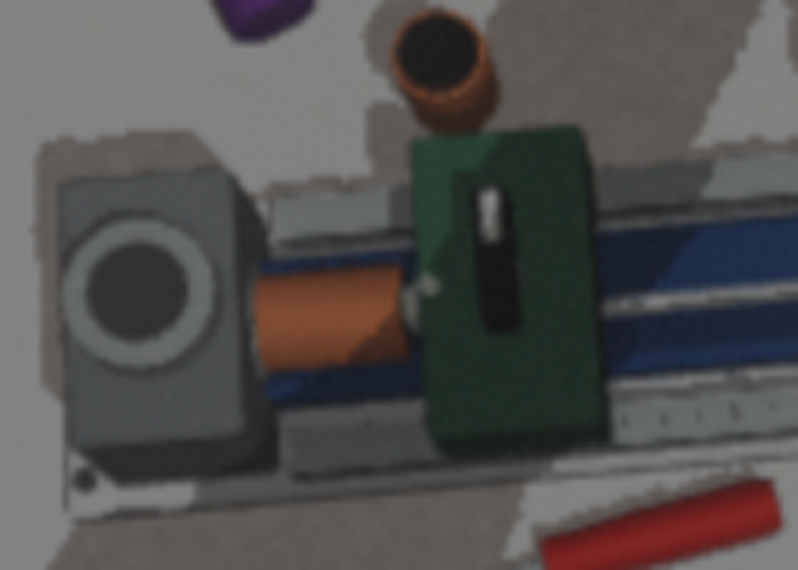

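View pics/s19.png

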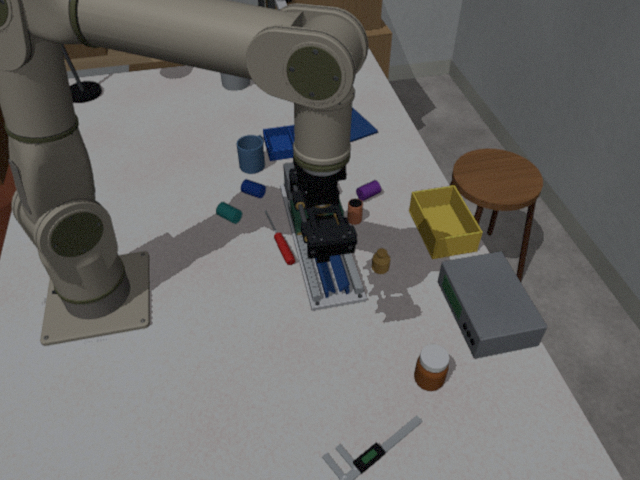

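```bash
python3 -c "
from h import *
c=cam('top');f=lambda x,y:(160+x/5.7,185+y/5.7)
e=ray(c,f(422,310),.095);se=ray(c,f(407,313),.075);so=ray(c,f(254,318),.075);print('front',e,'sleeve end',se,'far',so,'gap mm',(se-e)[1]*1e3,'len',(so-se)[1]*1e3)
a=ray(c,f(488,190),.139);b=ray(c,f(502,328),.139);d=a-b;print('knob deg',np.degrees(np.arctan2(d[0],d[1])))
e2=[ray(c,f(*p),.095).round(4) for p in [(413,145),(582,128),(603,425),(428,435)]];print(e2)
"
```

```text
front [0.53189733 0.12738783 0.095     ] sleeve end [0.53614116 0.1357021  0.075     ] far [0.53981918 0.19704471 0.075     ] gap mm 8.314272538604895 len 61.34260646262376
knob deg 88.24551797267772
[array([0.6   , 0.1268, 0.095 ]), array([0.6007, 0.0588, 0.095 ]), array([0.479 , 0.0595, 0.095 ]), array([0.4814, 0.1282, 0.095 ])]
```

```bash
python3 -c "
from h import *
i0=cv2.imread('pics/top0.png');i1=cv2.imread('pics/t19f.png')
cv2.imwrite('pics/cmp.png',np.vstack([cv2.resize(i0[210:250,265:315],None,fx=10,fy=7,interpolation=2)*2,cv2.resize(i1[220:260,215:265],None,fx=10,fy=7,interpolation=2)*2]))
w=cv2.imread('pics/w17.png')[180:260,190:350];cv2.imwrite('pics/w17c.png',cv2.resize(w,None,fx=5,fy=5,interpolation=2))
"
```

```text
(no output)
```

View pics/cmp.png

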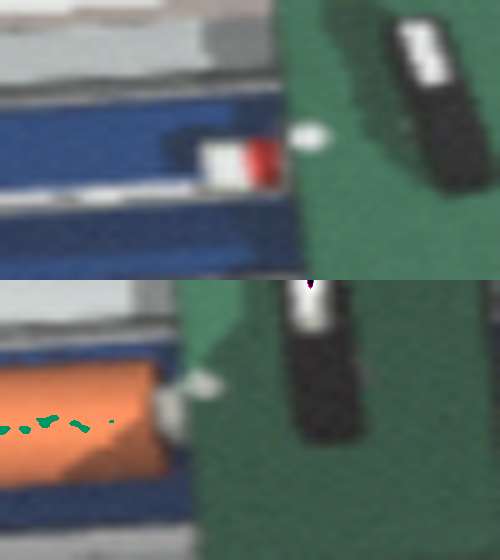

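View pics/w17c.png

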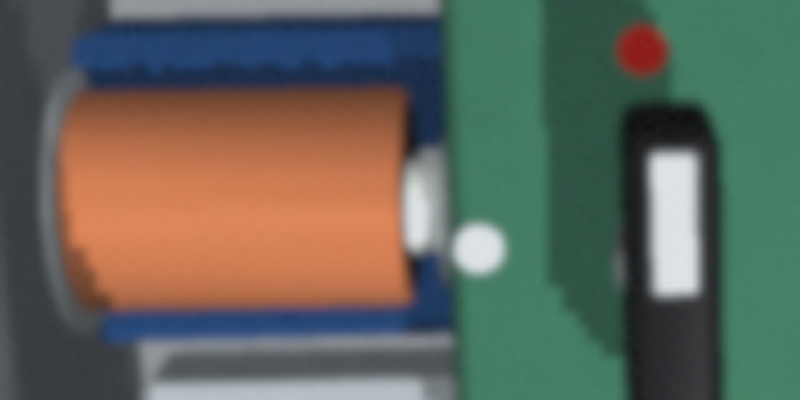

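```bash
python3 -c "
from h import *
c=cam('top')
y=lambda c,p,z:ray(c,p,z)[1]*1e3
print('initial tip out',y(c,(285.0,233.6),.0715)-y(c,(294.3,233.6),.095))
print('initial bd out',y(c,(289.8,233.6),.0715)-y(c,(294.3,233.6),.095))
print('final',y(c,(231.0,238.6),.075)-y(c,(233.8,238.6),.095))
s=dict(ee_pos=np.array([.5462,.1003,.2424]),eef_rot=[-0.6975,0.0195,0.7165,-0.0115])
w=cam('wrist',s)
for uv in [(271.6,216),]: print('w17 gap',y(w,uv,.075)-y(w,(279.4,216),.095), 'length',y(w,(203,216),.075)-y(w,uv,.075),'tip on .0715',y(w,(270.8,222),.0715)-y(w,(279.4,222),.095))
"
```

```text
initial tip out 21.44698130008518
initial bd out 10.451764294265033
final 8.631765717830007
w17 gap 8.098247024804493 length 58.08491222212504 tip on .0715 9.15865119173614
```

```bash
python3 -c "
import cv2,numpy as np
a=cv2.resize(cv2.imread('pics/w15.png')[130:260,250:400],None,fx=4,fy=4,interpolation=2)
b=cv2.resize(cv2.imread('pics/w16.png')[190:290,180:330],None,fx=4,fy=4,interpolation=2)
cv2.imwrite('pics/ab.png',np.vstack([a[:200+320-320+0+190],b[:400]])[:600])
print(a.shape)"
```

```text
(520, 600, 3)
```

View pics/ab.png

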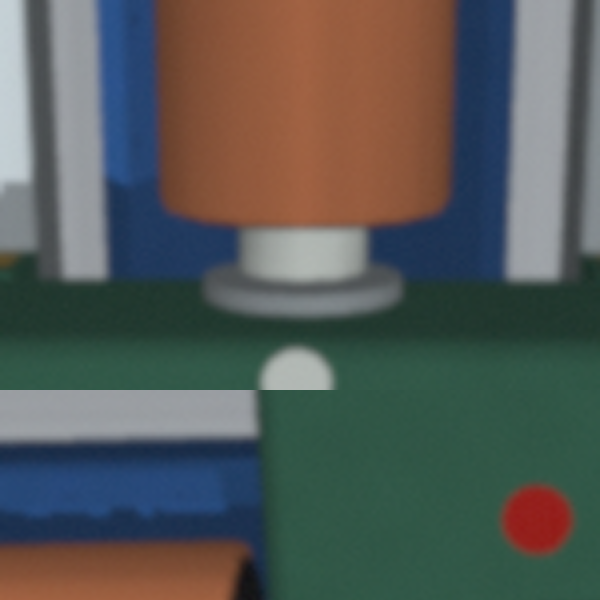

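```bash
python3 -c "
from h import *
y=lambda c,p,z:ray(c,p,z)[1]*1e3
s=dict(ee_pos=np.array([.5419,.0946,.1104]),eef_rot=[-.482,-.495,.519,-.503])
w=cam('wrist',s)
for e in (214,215,216): print('w15 gap',y(w,(325,186.5),.075)-y(w,(325,e),.095))
K,R,t=w;print('cam pos',-R.T@t)
s=dict(ee_pos=np.array([.5421,.0945,.1105]),eef_rot=[-0.697,0.02,0.717,-0.011])
w=cam('wrist',s)
# w16: sleeve end right col 180+250/4 at row 190+160/4 ; edge col 180+266/4
print('w16',y(w,(242.5,228),.075)-y(w,(246.5,228),.095))
"
```

```text
w15 gap 9.518540049654149
w15 gap 9.990600217028316
w15 gap 10.463395598984675
cam pos [0.54614903 0.17159859 0.26975955]
w16 5.239172837896064
```

Pre-lock estimates put the plunger 10.0–10.3 mm in, but the coarser post-lock views suggest a little more. I'll take one closer post-lock look from above the gap.

```bash
python3 -m jog '[{"slide":[0,-4,0],"roll":0},{"slide":[0,-8,0],"roll":0},{"slide":[0,-12,0],"roll":0},{"slide":[0,-16,0],"roll":0},{"slide":[0,-20,0],"roll":0}]'
python3 -m jog '[{"slide":[1,-4,0],"roll":0},{"slide":[3,-8,0],"roll":0},{"slide":[5,-12,0],"roll":0},{"slide":[7,-16,0],"roll":0},{"slide":[9,-19,0],"roll":0}]'
python3 -m jog '[{"slide":[0.5,0,0],"roll":0},{"slide":[0.5,0,0],"roll":0},{"slide":[0.5,0,0],"roll":0},{"slide":[0.5,0,0],"roll":0}]'
python3 -c "
from h import *
s=r.read_state();print(s['eef_rot'])
im=r.camera('wrist');cv2.imwrite('pics/w20.png',im[:,:,::-1])
go([0.47,0.132,0.2],-90)
c=cam('wrist',s);print(proj(c,[.54,.132,.075]))
"
```

```text
time: 20.98
ee_pos: [0.4763, -0.0529, 0.3079]
eef_rot: [-0.696, 0.022, 0.718, -0.014]
ft_force: [-0.1, 0.3, -0.0]
width: 0.0437
time: 21.4
ee_pos: [0.4751, 0.1308, 0.211]
eef_rot: [-0.696, 0.021, 0.718, -0.015]
ft_force: [1.1, 1.4, -0.2]
width: 0.0435
time: 21.73
ee_pos: [0.4755, 0.1297, 0.2067]
eef_rot: [-0.696, 0.021, 0.717, -0.014]
ft_force: [-0.1, -0.2, 0.6]
width: 0.0432
[-0.69638942  0.02129183  0.71720836 -0.01416313]
t 21.78 pos [0.4756 0.1296 0.207 ] w 0.043 F [ 0.4 -0.6 -0.1] q7 [-0.97  0.07  0.62  1.82 -0.01  1.31 -1.93]
toolx [-0.029 -0.049 -0.998] jaw dir deg (world ccw) -90.57
slide cm [ 0.7  -0.27  0.55]
roll deg [np.float64(-0.6), np.float64(179.4)]
[310.44687811 142.99059673]
```

View pics/w20.png

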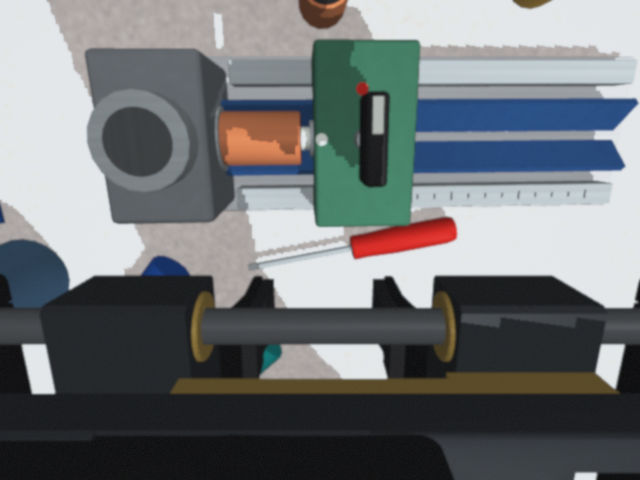

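```bash
python3 -c "
from h import *
w=cv2.imread('pics/w20.png')[95:185,200:340];cv2.imwrite('pics/w20c.png',cv2.resize(w,None,fx=5.7,fy=5.7,interpolation=2))
"
```

```text
(no output)
```

View pics/w20c.png

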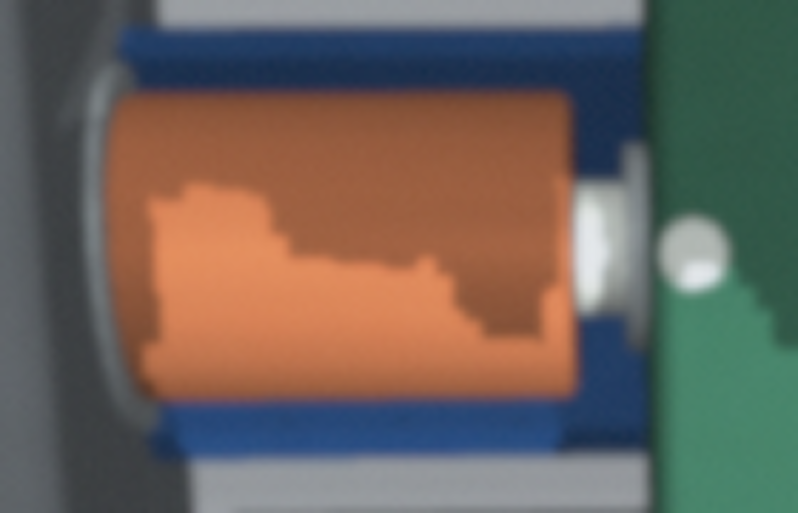

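```bash
python3 -c "
from h import *
c=cam('wrist',r.read_state());f=lambda x,y:(200+x/5.7,95+y/5.7)
y=lambda p,z:ray(c,f(*p),z)[1]*1e3
print(y((573,230),.075)-y((650,230),.095), y((108,230),.075)-y((573,230),.075))
print(r.close_job())"
```

```text
9.22702957721853 58.43673002677687
the job is handed in; nothing more can be done
None
```

I freed the knob, pushed the carriage until the copper sleeve sat against the headstock with the red half of the plunger gone in, then locked the knob again. I let go, moved the arm clear and handed the job in at about 22 s of the 70 s allowed.

- **Clamp:** I turned the knob about 84° counter-clockwise to its free stop, then about 90° clockwise. It ended past the red dot; the top camera measured about 88°, where the end stop is about 92°.
- **Push:** Pushing at the rear pad took about 10 to 16 N. I stepped it forward while watching the plunger.
- **Sleeve and plunger:** In the last close view the sleeve rests against the headstock's disc and only white shows between sleeve and carriage.
- **Plunger depth:** The close wrist views before locking put it 10.0–10.3 mm in, against the 10 mm asked for. After locking, the wrist views gave 10.4–11.9 mm and the coarse top view about 11.4–11.7 mm. That spread is within the 2 mm calibration and pixel error, and the tool did not shift while locking.
- **Other objects:** The spare sleeve, weight, screwdriver, look-alikes and other things were left alone, and the last pictures showed no visible change in them.

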